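# Peg the rinsed pots in the drying bay and latch its door

### The arm

A 6-joint arm with a two-finger parallel gripper is mounted at the origin on the work surface. World frame = base frame: x ahead of the robot, y to its left, z up, the work surface at z = 0. Lengths are in m, angles in rad, forces in N, time in s.
With the tool pointing down it reaches from about 0.35 to 0.975 m from the base axis. Payload 4.9 kg.
Tool frame: the origin (TCP) lies midway between the tips of the shut fingers; the grasp point (between the pads) lies 19 mm behind it; z points along the fingers, y is the line along which they close (so a half turn about z gives the same grasp; the last joint's range is limited). The gripper opens to 85 mm and grips with 20 to 120 N. Pads are 22 mm wide; open, the fingers measure 114 mm over their backs; the gripper's body (76 mm by 85 mm) begins 54 mm behind the grasp point. The pads swing forward as they close: fully open they stand 13 mm farther back than shut.
Start: joints at [-1.32, 0.053, 1.613, -0, 1.476, -0.119], TCP at [0.226, -0.583, 0.231] pointing down, gripper open.
Joint ranges: [-3.01, 3.01], [-1.01, 2.22], [0.06, 2.58], [-1.02, 4.17], [0.09, 2.62], [-3.14, 3.14]. Speed limits (rad/s): [2.57, 2.57, 3.14, 3.14, 3.14, 3.14].

### API

Orientations are given as a 3x3 rotation matrix whose columns are the frame's x, y, z axes.
In Python, from plant import manip, optics gives the robot as it stands. The module is installed in compiled form; this text tells all that it offers.
- The arm moves only by the tool servo_tool, never from a script. Its argument "plan" is a list of rows, each a list of 7 numbers: the shift along the tool's x, y, z in mm, then the turn, a rotation vector about the tool's x, y, z in degrees, then the closure, from 0 (fully open) to 1 (shut). A call has 1 to 10 rows; each row is the pose to reach, as a shift and turn from the pose commanded when the call began, along the tool's axes at that moment; what a row does not reach only later rows make up. A row lasts 1/12 s, in which the tool goes at most 41.7 mm and 7.16 degrees, less where a joint would pass 70% of its speed; a pose out of reach is approached as far as the arm can. A call with a gripper value outside its range is refused whole. The fingers move at their own pace and stop on an object; "newtons" is the grip in N (left out, the last holds). Time passes only in rows, so rows that repeat a pose let the fingers close. It gives the time, the measured TCP pose, the force, the opening and the grip force at its end, in the units of the state.
- manip.get_obs(): the state, without advancing time (a new reading comes with each control period).
- optics.camera(name): name is "scene" or "top" or "wrist"; returns a dict with "frame" (420x560x3 uint8, blue, green, red), "fx", "fy", "cx", "cy" (pixels), "k1" (the pictures are not rectified: a ray, as slopes to the right and down, at radius r is drawn at 1 + k1 r^2 times it, then the intrinsics apply), "camera_from_world" (4x4, takes a point from world to camera coordinates); the wrist camera has in their place "tool_from_camera" (4x4, takes a point from camera to tool coordinates, whose origin is the TCP and whose axes are the flange's). Camera axes: x right, y down, z forward; pixel columns grow to the right and rows downward; lengths in m; the calibration is good to about 2 mm. A picture is of the moment at which its call begins: read the wrist's pose just before it. There is no depth.
- manip.job_done(): hands the job in; it is judged then, once.
The state is a dict: "time_s": time; "q": joint angles; "qd": joint speeds; "joint_efforts": joint torques, N m; "ee_pos": TCP position; "ee_rot": TCP orientation; "wrist_force": force on the tool from outside, world axes, zero at the start; "moment": the same for the moment, N m; "opening": opening from 0.0 (shut) to 1.0 (fully open); "grip_force": force on a finger pad.
Only numpy, scipy, OpenCV 4.12 (cv2) and the standard library are available. Lean on these libraries where they do the work, as an engineer would, in place of code of your own. Each camera call takes 0.05 s, during which the arm holds its last target. There are 200 camera calls.

### The job

Turn every rinsed tin pot lying on the bench upside down over a drying peg of its own in the bay, so that it stands upright on its rim on the bay's floor. When all of them are in, push the bay's door shut, without slamming it, until its sprung latch snaps in; leave the bottle, the jar and the offcut where they are.

Things in the scene. Friction and masses are not known exactly. Their poses are not given: they have to be found in the camera images.
- pot1_mid (a point): centre of a square tin pot, bare steel, 80 mm long, 48 x 48 mm across, walls and bottom 3 mm (inside 42 x 42 mm, 77 mm deep), 0.12 kg, open at one end. Its x axis runs along the pot from the closed bottom (40 mm behind this point) out through the open mouth (40 mm ahead). At the start it lies on one flat side on the bench, mouth roughly away from the robot; some pots may be absent
- pot2_mid (a point): centre of a square tin pot, bare steel, 80 mm long, 48 x 48 mm across, walls and bottom 3 mm (inside 42 x 42 mm, 77 mm deep), 0.12 kg, open at one end. Its x axis runs along the pot from the closed bottom (40 mm behind this point) out through the open mouth (40 mm ahead). At the start it lies on one flat side on the bench, mouth roughly away from the robot; some pots may be absent
- pot3_mid (a point): centre of a square tin pot, bare steel, 80 mm long, 48 x 48 mm across, walls and bottom 3 mm (inside 42 x 42 mm, 77 mm deep), 0.12 kg, open at one end. Its x axis runs along the pot from the closed bottom (40 mm behind this point) out through the open mouth (40 mm ahead). At the start it lies on one flat side on the bench, mouth roughly away from the robot; some pots may be absent
- pot4_mid (a point): centre of a square tin pot, bare steel, 80 mm long, 48 x 48 mm across, walls and bottom 3 mm (inside 42 x 42 mm, 77 mm deep), 0.12 kg, open at one end. Its x axis runs along the pot from the closed bottom (40 mm behind this point) out through the open mouth (40 mm ahead). At the start it lies on one flat side on the bench, mouth roughly away from the robot; some pots may be absent
- peg1 (a point): foot of the back left drying peg, on the bay's floor, on the peg's axis: a fixed upright wooden peg 24 mm thick, 60 mm tall, domed top. Pegs stand 100 mm apart across the bay and 90 mm apart front to back
- peg2 (a point): foot of the back right drying peg, on the bay's floor, on the peg's axis: a fixed upright wooden peg 24 mm thick, 60 mm tall, domed top. Pegs stand 100 mm apart across the bay and 90 mm apart front to back
- peg3 (a point): foot of the front left drying peg, on the bay's floor, on the peg's axis: a fixed upright wooden peg 24 mm thick, 60 mm tall, domed top. Pegs stand 100 mm apart across the bay and 90 mm apart front to back
- peg4 (a point): foot of the front right drying peg, on the bay's floor, on the peg's axis: a fixed upright wooden peg 24 mm thick, 60 mm tall, domed top. Pegs stand 100 mm apart across the bay and 90 mm apart front to back
- bay: the drying bay, a fixed open-topped plywood box 244 mm deep (x) and 284 mm wide (y) with 12 mm walls 110 mm high on the left, right and back; origin under its middle on the bench; its x axis points from the open front (117 mm before the origin) to the back wall, y to the left, z up. Inside it is 260 mm wide; its floor lies 10 mm above the bench; the front is closed by the door
- door (a joint): angle of the bay's door, rad: 0 shut, grows to 2.0 as it opens towards the robot. A plywood panel 14 mm thick and 242 mm wide, from 14 to 107 mm above the bench, hinged upright on the right side of the front; turning about 0.03 N m stiff, it stays where it is left. The outer face is flat; a latch case (12 mm proud) is on its inner face at the free edge, near the top. Shut, it lies flush between the side walls
- latch (a joint): travel of the sprung bevelled bolt in the door's free edge, m: 0 fully out (12 mm proud of the edge), 0.011 pressed in; its bevel leads when closing. It meets the fixed strike on the left wall at a door angle of about 0.07, is pressed in 7 mm as the door goes on, and snaps out behind the strike at about 0.006; its spring gives 1.8 N out, 3.1 N there; with friction it takes some 5 to 15 N of push near the free edge, less after the snap
- door_hinge (a point): top of the door's hinge line, 107 mm above the bench, in the middle of the panel's thickness. Its y axis runs along the panel to the free edge, its x axis points out of the inner face (into the bay when shut)
- door_edge (a point): top corner of the door's free edge, 242 mm from the hinge line, 107 mm above the bench, in the middle of the panel's thickness; axes as at door_hinge
- glue: white glue bottle, 60 mm thick, 160 mm tall; origin under its middle; bystander
- jar: brown glass jar, 70 mm thick, 75 mm tall; origin under its middle; bystander
- offcut: dark wood offcut 160 x 45 x 22 mm; origin under its middle; bystander

How it is judged:
By the outcome, as a careful person would: the job done as asked, in the order asked, and still so for the second after the job is handed in, with the robot touching nothing.
Of pot1, pot2, pot3, pot4 only 3 to 4 are there at a start; the rules pass over those that are not, and their reading is None.
At some moment in a run one of pot1, pot2, pot3, pot4 may be knocked a few centimetres aside while the robot is not near it.
It also fails if it takes over 210 s, if anything falls off the work surface, if the arm or the gripper's body presses on something with over 40 N, if the wrist force passes 120 N, or if a joint passes its speed limit or range.

## Working session

There is one attempt and no reset: what is moved stays moved. The work goes in short steps, Python scripts to look and compute and a tool call to move; the robot and the scene stay as the last step left them, time stands still between calls to the robot, and variables do not carry over. Pictures are saved under pics/ and viewed, at most 14 in all, crops included, and the job is handed in when it is done.

Besides the shell and the picture viewer there is one more tool, called after "Request:" as name([rows], argument=value, ...), one row to a line, values as JSON. servo_tool: Moves the arm, as the interface text tells. Its arguments: {"type":"object","properties":{"plan":{"type":"array"},"newtons":{"type":"number"}},"required":["plan"]}

```bash
mkdir -p pics; cat > h.py <<'E'
import numpy as np, cv2
from plant import manip, optics
def snap(name,fn=None):
    o=manip.get_obs(); c=optics.camera(name)
    if name=="wrist":
        T=np.eye(4);T[:3,:3]=o["ee_rot"];T[:3,3]=o["ee_pos"]
        c["W"]=T@np.array(c["tool_from_camera"])
    else: c["W"]=np.linalg.inv(np.array(c["camera_from_world"]))
    if fn: cv2.imwrite("pics/"+fn,c["frame"])
    return c
def K(c): return np.array([[c["fx"],0,c["cx"]],[0,c["fy"],c["cy"]],[0,0,1.]])
def ray(c,px):
    u=cv2.undistortPoints(np.array(px,float).reshape(-1,1,2),K(c),np.array([c["k1"],0,0,0.]),).reshape(-1,2)
    d=np.c_[u,np.ones(len(u))]@c["W"][:3,:3].T
    return c["W"][:3,3],d
def onz(c,px,z):
    o,d=ray(c,px); return o+d*((z-o[2])/d[:,2])[:,None]
def proj(c,P):
    M=np.linalg.inv(c["W"]); r=cv2.Rodrigues(M[:3,:3])[0]
    return cv2.projectPoints(np.array(P,float).reshape(-1,1,3),r,M[:3,3],K(c),np.array([c["k1"],0,0,0.]))[0].reshape(-1,2)
E
python3 - <<'E'
from h import *
a=snap("top","top0.png");b=snap("scene","scene0.png")
for c in(a,b): print(c["W"].round(3),c["fx"],c["cx"],c["cy"],c["k1"])
o=manip.get_obs();print(o)
E
```

```text
[[-0.028 -0.977  0.212  0.355]
 [-1.     0.027 -0.009 -0.066]
 [ 0.004 -0.212 -0.977  1.287]
 [ 0.     0.     0.     1.   ]] 471.7927432983001 282.4031319761954 214.1655304835371 -0.15870914414998635
[[ 0.024  0.679 -0.734  1.448]
 [ 0.999 -0.032  0.004 -0.064]
 [-0.021 -0.734 -0.679  0.855]
 [ 0.     0.     0.     1.   ]] 462.7788239914739 276.9913979343854 211.86562973668921 -0.10312944931925494
{'time_s': 0.1, 'q': array([-1.32002091e+00,  5.32543979e-02,  1.61413306e+00,  1.19338095e-05,
        1.47600742e+00, -1.18975909e-01]), 'qd': array([-0.00130412, -0.00065452, -0.00380043,  0.00033495, -0.00229565,
        0.00062158]), 'joint_efforts': array([ 4.02301039e-04, -3.94902027e+01, -3.71361995e+01, -1.16641550e-04,
        3.90710193e-03, -1.96696215e-05]), 'ee_pos': array([ 0.22574367, -0.58221288,  0.23022267]), 'ee_rot': array([[ 9.32417704e-01,  3.61382119e-01, -4.35720818e-04],
       [ 3.61382311e-01, -9.32416091e-01,  1.74879208e-03],
       [ 2.25709085e-04, -1.78806649e-03, -9.99998376e-01]]), 'wrist_force': array([-0.26650537, -0.27173551, -0.03379118]), 'moment': array([-0.02889792, -0.03707199,  0.0136598 ]), 'grip_force': 0.0, 'opening': 0.9941232641004786}
```

View pics/top0.png

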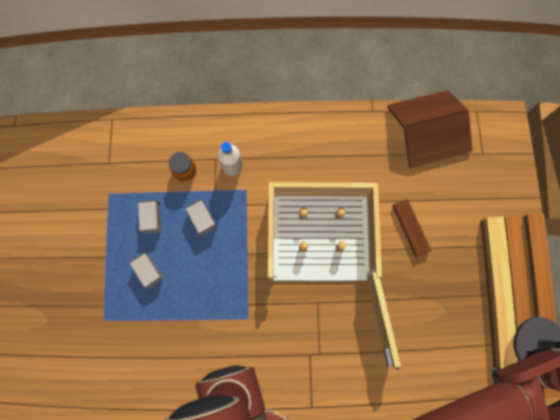

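View pics/scene0.png

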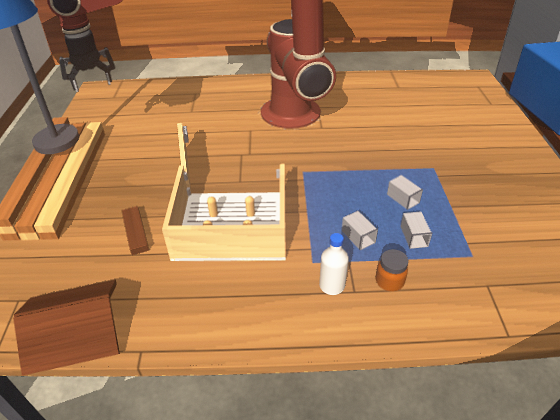

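The top view shows three pots on the blue mat, at about (149,216), (201,217) and (145,270). The bay is at x 270-378, with pegs at (304,213), (341,213), (304,246) and (341,246). The door stands open on the right, from its hinge at (373,275) to its edge at (393,362). The scene view confirms that the mouths point away from the robot.

```bash
cat >> h.py <<'E'
def pots(c,zt=.048,amin=150):
    """grey blobs on blue mat; returns list of (center world at zt, yaw deg, size)"""
    f=c["frame"]; h=cv2.cvtColor(f,cv2.COLOR_BGR2HSV)
    m=((h[...,1]<70)&(h[...,2]>60)).astype(np.uint8)*255
    m=cv2.morphologyEx(m,cv2.MORPH_OPEN,np.ones((3,3)))
    out=[]
    for k in cv2.findContours(m,cv2.RETR_EXTERNAL,cv2.CHAIN_APPROX_NONE)[0]:
        a=cv2.contourArea(k)
        if a<amin: continue
        P=onz(c,k[:,0,:],zt)[:,:2].astype(np.float32)*1000
        (cx,cy),s,_=r=cv2.minAreaRect(P); b=cv2.boxPoints(r)
        e=[b[1]-b[0],b[2]-b[1]]; v=max(e,key=np.linalg.norm); v=v*np.sign(v[0])
        out.append((a,k[:,0].mean(0).round(),np.round([cx,cy]),np.degrees(np.arctan2(v[1],v[0])).round(1),np.round(s)))
    return out
E
python3 - <<'E'
from h import *
a=snap("top")
for r in pots(a,amin=200): print(r)
print("pegs z70",onz(a,[(304,213),(341,213),(304,246),(341,246)],.066).round(3))
print("bay walls top 110",onz(a,[(268,184),(378,184),(268,281),(378,277)],.11).round(3))
print("door",onz(a,[(373,273),(398,365),(388,365)],.107).round(3))
print("jar,glue", onz(a,[(181,165),(228,148)],.08).round(3))
f=a["frame"][180:330,95:255]; cv2.imwrite("pics/c.png",cv2.resize(f,None,fx=5,fy=4,interpolation=cv2.INTER_CUBIC)[:600,:800])
E
```

```text
(680.0, array([146., 270.]), array([482., 290.]), np.float32(33.5), array([92., 59.]))
(1553.5, array([547., 302.]), array([ 375., -776.]), np.float32(-6.8), array([132., 346.]))
(615.0, array([200., 217.]), array([622., 143.]), np.float32(26.6), array([92., 55.]))
(657.0, array([149., 216.]), array([628., 285.]), np.float32(2.1), array([90., 61.]))
(7906.5, array([321., 239.]), array([ 558., -185.]), np.float32(88.2), array([268., 227.]))
(309.5, array([179., 163.]), array([778., 205.]), np.float32(88.1), array([57., 56.]))
(424.5, array([230., 160.]), array([781.,  61.]), np.float32(22.2), array([82., 59.]))
(37972.5, array([281.,  69.]), array([1063.,  -91.]), np.float32(89.9), array([1816.,  269.]))
(11338.5, array([276.,  10.]), array([1294.,  -87.]), np.float32(88.4), array([1903.,  152.]))
pegs z70 [[ 0.621 -0.135  0.066]
 [ 0.619 -0.233  0.066]
 [ 0.533 -0.132  0.066]
 [ 0.53  -0.229  0.066]]
bay walls top 110 [[ 0.691 -0.042  0.11 ]
 [ 0.684 -0.329  0.11 ]
 [ 0.441 -0.037  0.11 ]
 [ 0.443 -0.312  0.11 ]]
door [[ 0.453 -0.301  0.107]
 [ 0.224 -0.351  0.107]
 [ 0.225 -0.326  0.107]]
jar,glue [[0.76  0.193 0.08 ]
 [0.804 0.065 0.08 ]]
```

View pics/c.png

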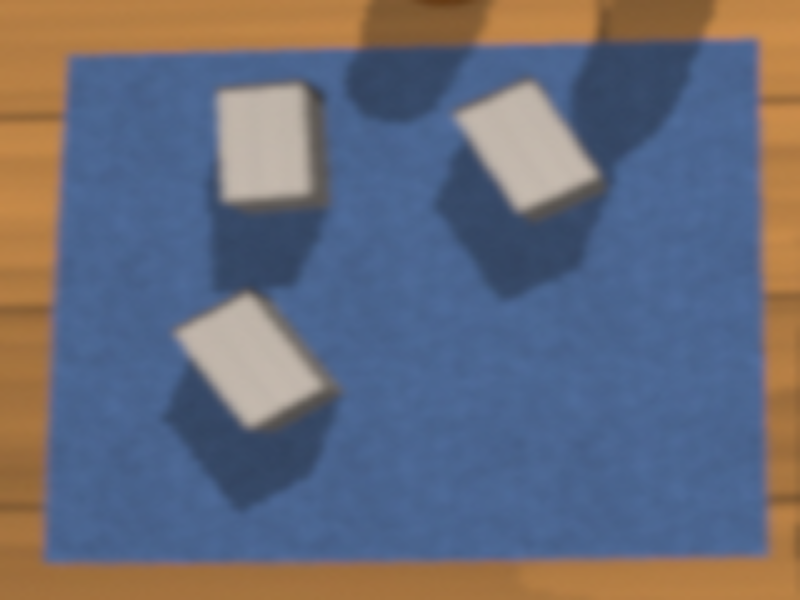

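```bash
cat >> h.py <<'E'
from scipy.spatial.transform import Rotation as Ro
def Rt(zdir,xdir):
    z=np.array(zdir,float);z/=np.linalg.norm(z);x=np.array(xdir,float);x-=z*(x@z);x/=np.linalg.norm(x)
    return np.c_[x,np.cross(z,x),z]
def Rpick(psi,a):  # deg
    p,a=np.radians([psi,a]);h=np.array([np.cos(p),np.sin(p),0]);u=np.array([0,0,1.])
    return Rt(h*np.cos(a)-u*np.sin(a),h*np.sin(a)+u*np.cos(a))
def Rplace(psi,a):
    p,a=np.radians([psi,a]);h=np.array([np.cos(p),np.sin(p),0]);u=np.array([0,0,1.])
    return Rt(h*np.sin(a)-u*np.cos(a),-h*np.cos(a)-u*np.sin(a))
def delta(P,R,o=None,P0=None,R0=None):
    """shift mm / rotvec deg in tool axes to reach TCP P, rot R"""
    o=o or manip.get_obs(); R0=o["ee_rot"] if R0 is None else R0; P0=o["ee_pos"] if P0 is None else P0
    d=R0.T@(np.array(P)-P0)*1000; w=np.degrees(Ro.from_matrix(R0.T@R).as_rotvec())
    print("d",d.round(1),"w",w.round(1),"rows>=",max(np.linalg.norm(d)/41.7,np.linalg.norm(w)/7.16).round(1)); return d,w
E
python3 - <<'E'
from h import *
c=snap("wrist"); print(np.array(c["tool_from_camera"]).round(3),c["fx"])
a=snap("top"); h=cv2.cvtColor(a["frame"],cv2.COLOR_BGR2HSV)
delta([.50,.18,.33],Rt([0,0,-1],[1,.3,0]))
E
```

```text
[[ 0.    -0.962 -0.274  0.07 ]
 [ 1.     0.     0.    -0.001]
 [-0.    -0.274  0.962 -0.143]
 [ 0.     0.     0.     1.   ]] 357.80207469444406
d [ 531.2 -611.9  -98.6] w [-0.1 -0.   4.5] rows>= 19.6
```

Request:
servo_tool([
  [27, -31, -50, 0, 0, 0, 0],
  [53, -61, -100, 0, 0, 0, 0],
  [80, -92, -100, 0, 0, 0, 0],
  [106, -122, -100, 0, 0, 0, 0],
  [133, -153, -100, 0, 0, 1, 0],
  [160, -184, -100, 0, 0, 1, 0],
  [186, -214, -100, 0, 0, 2, 0],
  [213, -245, -100, 0, 0, 2, 0],
  [239, -275, -100, 0, 0, 2, 0],
  [266, -306, -100, 0, 0, 3, 0],
], newtons=60)

```text
time_s: 1.08
ee_pos: [0.3548, -0.2233, 0.3314]
ee_rot: [[0.95, 0.311, 0.001], [0.311, -0.95, -0.0], [0.001, 0.001, -1.0]]
wrist_force: [0.9, -0.4, 1.2]
opening: 0.997
grip_force: 0.0
```

Request:
servo_tool([
  [27, -31, 0, 0, 0, 0, 0],
  [53, -61, 0, 0, 0, 0, 0],
  [80, -92, 0, 0, 0, 0, 0],
  [106, -122, 0, 0, 0, 0, 0],
  [133, -153, 0, 0, 0, 1, 0],
  [160, -184, 0, 0, 0, 1, 0],
  [186, -214, 0, 0, 0, 2, 0],
  [213, -245, 0, 0, 0, 2, 0],
  [239, -275, 0, 0, 0, 2, 0],
  [266, -306, 0, 0, 0, 3, 0],
])

```text
time_s: 1.92
ee_pos: [0.5121, 0.1507, 0.3313]
ee_rot: [[0.965, 0.262, 0.0], [0.262, -0.965, -0.0], [0.0, 0.0, -1.0]]
wrist_force: [1.1, -0.5, 0.5]
opening: 0.999
grip_force: 0.0
```

Request:
servo_tool([
  [0, 0, 0, 0, 0, 0, 0],
  [0, 0, 0, 0, 0, 0, 0],
  [0, 0, 0, 0, 0, 0, 0],
])

```text
time_s: 2.17
ee_pos: [0.5117, 0.1485, 0.331]
ee_rot: [[0.965, 0.263, -0.001], [0.263, -0.965, -0.001], [-0.001, 0.0, -1.0]]
wrist_force: [0.4, -0.6, -1.2]
opening: 1.003
grip_force: 0.0
```

```bash
python3 - <<'E'
from h import *
o=manip.get_obs();print(o["ee_pos"],o["ee_rot"].round(3),o["q"].round(2))
c=snap("wrist","w1.png")
for r in pots(c,amin=1500): print(r)
E
```

```text
[0.51171013 0.14849575 0.33100168] [[ 0.965  0.263 -0.001]
 [ 0.263 -0.965 -0.001]
 [-0.001  0.    -1.   ]] [ 0.14 -0.21  1.7  -0.    1.65  1.45]
(2848.5, array([ 48., 396.]), array([108., 390.]), np.float32(-61.2), array([ 77., 123.]))
(3516.0, array([157., 157.]), array([488., 288.]), np.float32(33.3), array([81., 63.]))
(15595.5, array([518., 173.]), array([ 582., -142.]), np.float32(8.0), array([280., 176.]))
(3531.5, array([308.,  70.]), array([626., 145.]), np.float32(28.0), array([82., 52.]))
(3754.0, array([186.,  34.]), array([629., 285.]), np.float32(4.2), array([75., 59.]))
```

View pics/w1.png

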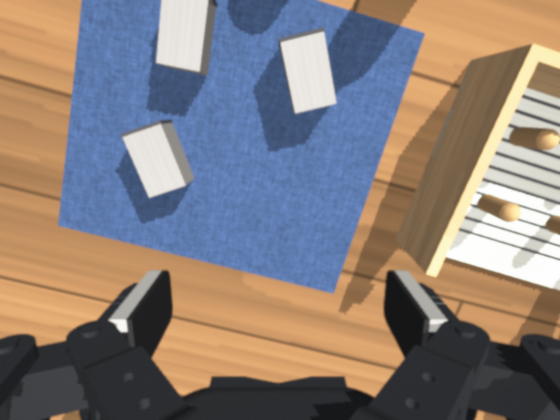

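The wrist view shows pot C at (157,160), B at (308,70) and A at (186,34). It also shows the two left pegs, with tops at (545,140) and (510,212).

```bash
sed -i 's/def pots(c,zt=.048,amin=150):/def pots(c,zt=.048,amin=150,v=165):/; s/(h\[...,2\]>60)/(h[...,2]>v)/' h.py
python3 - <<'E'
from h import *
c=snap("wrist")
for v in(140,170):
  for r in pots(c,amin=1200,v=v): print(v,r)
print(onz(c,[(545,140),(510,212)],.066).round(3))
P=onz(c,[(123,136),(165,122),(192,181),(151,198)],.048); print(P.mean(0),P.round(3))
def pk(x,y,psi,a,back,up=0,g=-20):
    R=Rpick(psi,a); h=np.array([np.cos(np.radians(psi)),np.sin(np.radians(psi)),0])
    gp=np.array([x,y,.026])+h*g/1000
    return gp+R[:,2]*(.019-back)+[0,0,up],R
P,R=pk(P.mean(0)[0],P.mean(0)[1],33,45,.1); print(P); delta(P,R)
E
```

```text
140 (3269.0, array([158., 159.]), array([487., 288.]), np.float32(33.4), array([78., 63.]))
140 (14346.5, array([520., 165.]), array([ 582., -142.]), np.float32(7.9), array([279., 176.]))
140 (3265.5, array([308.,  72.]), array([625., 144.]), np.float32(28.3), array([78., 50.]))
140 (3119.5, array([181.,  33.]), array([629., 289.]), np.float32(4.5), array([72., 50.]))
170 (2596.5, array([154., 160.]), array([483., 293.]), np.float32(33.9), array([77., 50.]))
170 (13662.5, array([521., 170.]), array([ 582., -142.]), np.float32(8.1), array([279., 176.]))
170 (3142.0, array([308.,  72.]), array([625., 144.]), np.float32(28.1), array([77., 49.]))
170 (3006.5, array([181.,  32.]), array([629., 289.]), np.float32(4.4), array([72., 49.]))
[[ 0.625 -0.13   0.066]
 [ 0.538 -0.129  0.066]]
[0.48629276 0.28862452 0.048     ] [[0.503 0.333 0.048]
 [0.532 0.288 0.048]
 [0.472 0.245 0.048]
 [0.438 0.289 0.048]]
[0.42148395 0.24653718 0.08327565]
d [ -61.4 -119.1  248.1] w [  7.   44.6 -17. ] rows>= 6.8
```

Request:
servo_tool([
  [-10, -20, 20, 1, 6, -2, 0],
  [-20, -40, 50, 2, 12, -5, 0],
  [-30, -60, 80, 3, 18, -7, 0],
  [-40, -80, 110, 4, 24, -9, 0],
  [-50, -100, 140, 5, 30, -12, 0],
  [-57, -121, 160, 6, 36, -14, 0],
  [-59, -123, 180, 7, 42, -16, 0],
  [-60, -124, 200, 7, 45, -17, 0],
  [-60, -124, 200, 7, 45, -17, 0],
  [-60, -124, 200, 7, 45, -17, 0],
])

```text
time_s: 3.1
ee_pos: [0.4208, 0.2512, 0.1297]
ee_rot: [[0.591, 0.544, 0.596], [0.384, -0.839, 0.386], [0.71, 0.001, -0.705]]
wrist_force: [0.8, -0.0, 0.3]
opening: 1.0
grip_force: 0.0
```

```bash
cat >> h.py <<'E'
def pk(x,y,psi,a,back,up=0,g=-20):
    R=Rpick(psi,a); h=np.array([np.cos(np.radians(psi)),np.sin(np.radians(psi)),0])
    gp=np.array([x,y,.026])+h*g/1000
    return gp+R[:,2]*(.019-back)+[0,0,up],R
E
python3 - <<'E'
from h import *
o=manip.get_obs();print(o["ee_pos"],o["ee_rot"].round(3),o["q"].round(2))
c=snap("wrist","w2.png")
for r in pots(c,amin=1500,v=170): print(r)
for b in (.07,0): delta(*pk(.484,.292,33.8,45,b))
E
```

```text
[0.42077926 0.25124904 0.12973189] [[ 0.591  0.544  0.596]
 [ 0.384 -0.839  0.386]
 [ 0.71   0.001 -0.705]] [ 0.26 -0.76  2.54  0.38  0.64  1.03]
(5916.5, array([277., 220.]), array([484., 293.]), np.float32(34.0), array([77., 49.]))
(4334.0, array([530., 173.]), array([626., 144.]), np.float32(28.0), array([78., 50.]))
(3232.0, array([370.,  99.]), array([632., 289.]), np.float32(4.6), array([77., 50.]))
d [-38.6   0.3  62.2] w [ 0.7 -0.5 -0.5] rows>= 1.8
d [-39.2  -0.5 132.2] w [ 0.7 -0.5 -0.5] rows>= 3.3
```

View pics/w2.png

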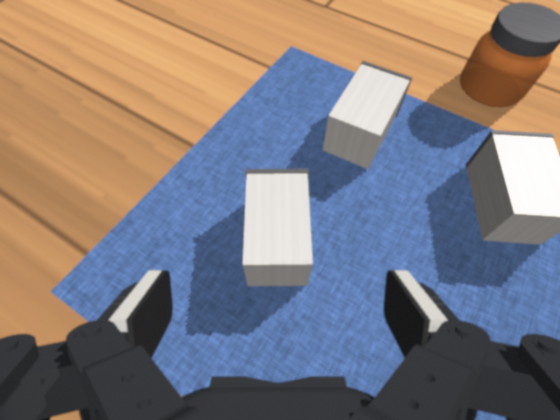

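The pot is centred between the open fingers at (277,220) and in line with them. I'll advance, grip it and lift.

Request:
servo_tool([
  [-13, 0, 30, 1, 0, 0, 0],
  [-26, 0, 60, 1, 0, 0, 0],
  [-38, 0, 90, 1, 0, 0, 0],
  [-39, 0, 115, 1, 0, 0, 0],
  [-39, 0, 135, 1, 0, 0, 0],
  [-39, 0, 135, 1, 0, 0, 0],
])

```text
time_s: 3.65
ee_pos: [0.4825, 0.2909, 0.0078]
ee_rot: [[0.59, 0.556, 0.585], [0.384, -0.831, 0.402], [0.71, -0.012, -0.704]]
wrist_force: [-0.1, 0.0, -1.0]
opening: 1.006
grip_force: 0.0
```

Request:
servo_tool([
  [0, 0, 0, 0, 0, 0, 1],
  [0, 0, 0, 0, 0, 0, 1],
  [0, 0, 0, 0, 0, 0, 1],
  [0, 0, 0, 0, 0, 0, 1],
  [0, 0, 0, 0, 0, 0, 1],
  [0, 0, 0, 0, 0, 0, 1],
  [0, 0, 0, 0, 0, 0, 1],
  [0, 0, 0, 0, 0, 0, 1],
], newtons=60)

```text
time_s: 4.32
ee_pos: [0.4808, 0.2902, 0.0118]
ee_rot: [[0.584, 0.556, 0.591], [0.384, -0.831, 0.403], [0.715, -0.009, -0.699]]
wrist_force: [-4.3, -2.7, 10.7]
opening: 0.558
grip_force: 62.3
```

Request:
servo_tool([
  [15, 0, -15, 0, 0, 0, 1],
  [35, 0, -35, 0, 0, 0, 1],
  [55, 0, -50, 0, 0, 0, 1],
  [75, 0, -60, 0, 0, 0, 1],
  [95, 0, -60, 0, 0, 0, 1],
  [115, 0, -60, 0, 0, 0, 1],
  [135, 0, -60, 0, 0, 0, 1],
  [145, 0, -60, 0, 0, 0, 1],
])

```text
time_s: 4.98
ee_pos: [0.5305, 0.3221, 0.1574]
ee_rot: [[0.585, 0.556, 0.59], [0.384, -0.831, 0.403], [0.714, -0.009, -0.7]]
wrist_force: [0.0, 1.1, -0.2]
opening: 0.558
grip_force: 62.1
```

```bash
python3 - <<'E'
from h import *
o=manip.get_obs();print(o["ee_pos"],o["ee_rot"].round(3),o["q"].round(2),o["opening"])
c=snap("wrist","w3.png")
E
```

```text
[0.53053794 0.32205145 0.15741234] [[ 0.585  0.556  0.59 ]
 [ 0.384 -0.831  0.403]
 [ 0.714 -0.009 -0.7  ]] [ 0.34 -0.31  2.22  0.4   0.49  1.05] 0.5577839468441257
```

View pics/w3.png

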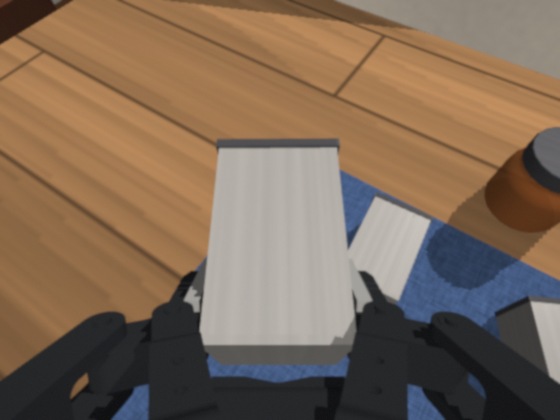

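Pot C is held square. Its top face has corners (216,140), (340,140), (354,346) and (201,346). I'll get its tilt in the hand from those.

```bash
cat >> h.py <<'E'
def inhand(c,px):
    """px: mouth-left,mouth-right,bottom-right,bottom-left corners of the upper face -> pot pose in tool"""
    ob=np.array([[40,24,24],[40,-24,24],[-40,-24,24],[-40,24,24]],float)/1000
    _,r,t=cv2.solvePnP(ob,np.array(px,float),K(c),np.array([c["k1"],0,0,0.]),flags=cv2.SOLVEPNP_IPPE)
    T=np.array(c["tool_from_camera"]);R=T[:3,:3]@cv2.Rodrigues(r)[0];p=T[:3,:3]@t[:,0]+T[:3,3]
    return R,p
E
python3 - <<'E'
from h import *
c=snap("wrist")
R,p=inhand(c,[(216,140),(340,140),(354,346),(201,346)])
print(R.round(3),p.round(4),"axis tilt",np.degrees(np.arctan2(R[2,0],R[0,0])))
print(proj(c,c["W"][:3,3]+c["W"][:3,2]))
E
```

```text
[[-0.279 -0.766 -0.58 ]
 [ 0.913 -0.024 -0.408]
 [ 0.299 -0.643  0.706]] [ 0.048  -0.0006 -0.0393] axis tilt 133.0412548305112
[[277.6394557  212.13051769]]
```

```bash
sed -i 's/SOLVEPNP_IPPE/SOLVEPNP_ITERATIVE/' h.py
python3 - <<'E'
from h import *
c=snap("wrist")
R,p=inhand(c,[(216,140),(340,140),(354,346),(201,346)])
print(R.round(3),p.round(4),"axis tilt",np.degrees(np.arctan2(R[2,0],R[0,0])))
E
```

```text
[[ 0.745 -0.001  0.667]
 [ 0.002 -1.    -0.003]
 [ 0.667  0.004 -0.745]] [ 0.0129 -0.0004 -0.0022] axis tilt 41.83464247799187
```

```bash
cat >> h.py <<'E'
def chain(wps,o=None):
    o=o or manip.get_obs(); P0,R0=o["ee_pos"],o["ee_rot"]
    for P,R in wps: delta(P,R,o,P0,R0); P0,R0=np.array(P),R
def down(yaw): y=np.radians(yaw); return Rt([0,0,-1],[np.cos(y),np.sin(y),0])
def tcp_place(peg,zc,psi=-1,tilt=44,p=(.0125,0,-.004)):
    R=Rplace(psi,tilt); return np.array([peg[0],peg[1],zc])-R@np.array(p),R
E
python3 - <<'E'
from h import *
t=tcp_place((.623,-.132),.21); t2=tcp_place((.623,-.132),.055); print(t,t2[0])
chain([([.53,.18,.31],down(34)),([.52,.05,.33],down(94)),([.52,-.06,.33],down(136)),([.54,-.132,.33],down(179)),t,t2])
E
```

```text
(array([ 0.63476859, -0.13220542,  0.21580587]), array([[-0.71923024,  0.01745241,  0.69455257],
       [ 0.01255421,  0.9998477 , -0.01212346],
       [-0.69465837,  0.        , -0.7193398 ]])) [ 0.63476859 -0.13220542  0.06080587]
d [  57.   116.4 -165.6] w [ -0.5 -45.4  -0.4] rows>= 6.3
d [-81.  102.2 -20. ] w [  0.   0. -60.] rows>= 8.4
d [-109.7   -7.7    0. ] w [  0.   0. -42.] rows>= 5.9
d [-64.4 -37.9   0. ] w [  0.   0. -43.] rows>= 6.0
d [-94.8   1.4 114.2] w [  0. -44.   0.] rows>= 6.1
d [107.7   0.  111.5] w [0. 0. 0.] rows>= 3.7
```

Request:
servo_tool([
  [7, 14, -20, 0, -5, 0, 1],
  [14, 28, -40, 0, -11, 0, 1],
  [21, 42, -62, 0, -17, 0, 1],
  [28, 57, -83, 0, -23, 0, 1],
  [35, 72, -103, 0, -28, 0, 1],
  [42, 87, -124, 0, -34, 0, 1],
  [50, 102, -145, 0, -40, 0, 1],
  [57, 116, -166, 0, -45, 0, 1],
])

```text
time_s: 5.8
ee_pos: [0.5289, 0.179, 0.3098]
ee_rot: [[0.831, 0.556, -0.006], [0.556, -0.831, 0.01], [0.0, -0.012, -1.0]]
wrist_force: [0.2, -0.1, -1.7]
opening: 0.559
grip_force: 62.1
```

Request:
servo_tool([
  [-8, 10, -2, 0, 0, -6, 1],
  [-16, 20, -4, 0, 0, -12, 1],
  [-25, 31, -6, 0, 0, -18, 1],
  [-33, 41, -8, 0, 0, -24, 1],
  [-41, 51, -10, 0, 0, -30, 1],
  [-49, 61, -12, 0, 0, -36, 1],
  [-57, 72, -14, 0, 0, -42, 1],
  [-65, 82, -16, 0, 0, -48, 1],
  [-73, 92, -18, 0, 0, -54, 1],
  [-81, 102, -20, 0, 0, -60, 1],
])

```text
time_s: 6.63
ee_pos: [0.5178, 0.0495, 0.3261]
ee_rot: [[-0.072, 0.997, -0.004], [0.997, 0.072, 0.013], [0.013, -0.003, -1.0]]
wrist_force: [-0.1, 0.1, -0.7]
opening: 0.555
grip_force: 61.9
```

Request:
servo_tool([
  [-16, -1, 0, 0, 0, -6, 1],
  [-32, -2, 0, 0, 0, -12, 1],
  [-48, -3, 0, 0, 0, -18, 1],
  [-64, -4, 0, 0, 0, -24, 1],
  [-80, -6, 0, 0, 0, -30, 1],
  [-95, -7, 0, 0, 0, -36, 1],
  [-110, -8, 0, 0, 0, -42, 1],
])

```text
time_s: 7.22
ee_pos: [0.5171, -0.0606, 0.3247]
ee_rot: [[-0.721, 0.693, -0.004], [0.693, 0.721, 0.014], [0.012, 0.007, -1.0]]
wrist_force: [0.5, 0.8, -0.8]
opening: 0.557
grip_force: 61.9
```

```bash
python3 - <<'E'
from h import *
o=manip.get_obs();print(o["ee_pos"],o["ee_rot"].round(3),o["q"].round(2),o["opening"])
chain([([.54,-.132,.33],down(179)),tcp_place((.623,-.132),.21)])
E
```

```text
[ 0.51713906 -0.06061833  0.32469776] [[-0.721  0.693 -0.004]
 [ 0.693  0.721  0.014]
 [ 0.012  0.007 -1.   ]] [-0.27 -0.23  1.73  0.01  1.65 -1.07] 0.5569522275645261
d [-65.9 -35.5  -6.4] w [  0.7  -0.5 -42.9] rows>= 6.0
d [-94.8   1.4 114.2] w [  0. -44.   0.] rows>= 6.1
```

Request:
servo_tool([
  [-9, -5, -1, 0, 0, -6, 1],
  [-19, -10, -2, 0, 0, -12, 1],
  [-28, -15, -3, 0, 0, -18, 1],
  [-38, -20, -4, 0, 0, -24, 1],
  [-47, -25, -5, 1, 0, -31, 1],
  [-57, -30, -6, 1, 0, -37, 1],
  [-66, -36, -6, 1, 0, -43, 1],
  [-66, -36, -6, 1, 0, -43, 1],
])

```text
time_s: 7.88
ee_pos: [0.5398, -0.133, 0.3297]
ee_rot: [[-1.0, 0.021, -0.01], [0.021, 1.0, -0.002], [0.01, -0.003, -1.0]]
wrist_force: [0.2, -1.1, -1.4]
opening: 0.558
grip_force: 61.9
```

Request:
servo_tool([
  [-14, 0, 16, 0, -6, 0, 1],
  [-27, 0, 32, 0, -13, 0, 1],
  [-41, 0, 49, 0, -19, 0, 1],
  [-54, 1, 65, 0, -26, 0, 1],
  [-68, 1, 80, 0, -32, 0, 1],
  [-81, 1, 97, 0, -38, 0, 1],
  [-95, 1, 114, 0, -44, 0, 1],
  [-95, 1, 114, 0, -44, 0, 1],
])

```text
time_s: 8.55
ee_pos: [0.6291, -0.1304, 0.2053]
ee_rot: [[-0.734, 0.022, 0.679], [0.02, 1.0, -0.011], [-0.679, 0.006, -0.734]]
wrist_force: [-1.7, 0.1, -3.9]
opening: 0.555
grip_force: 62.1
```

```bash
python3 - <<'E'
from h import *
o=manip.get_obs();print(o["ee_pos"],o["ee_rot"].round(3),o["q"].round(2),o["opening"])
chain([tcp_place((.623,-.132),.12),tcp_place((.623,-.132),.054)])
c=snap("scene","s1.png");cr=c["frame"][90:300,120:330]
w=snap("wrist","w4.png");a=cv2.resize(w["frame"],(480,360))
cv2.imwrite("pics/m1.png",np.hstack([cv2.resize(cr,(360,360)),cv2.resize(w["frame"],(440,360))]))
E
```

```text
[ 0.62913882 -0.13043014  0.20531623] [[-0.734  0.022  0.679]
 [ 0.02   1.    -0.011]
 [-0.679  0.006 -0.734]] [-0.45 -0.28  2.09  0.46  0.69 -2.25] 0.5549296723617964
d [49.8 -2.1 62.2] w [ 0.  -1.2 -0.4] rows>= 1.9
d [45.8  0.  47.5] w [0. 0. 0.] rows>= 1.6
```

View pics/m1.png

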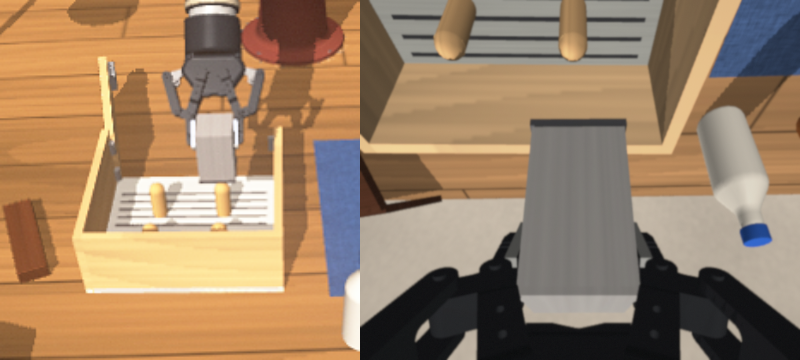

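The scene crop shows the pot hanging mouth-down above the back-left peg. The wrist view shows the back peg domes at original pixels of about (271,58) and (122,54).

```bash
python3 - <<'E'
from h import *
c=snap("wrist")
print(onz(c,[(271,58),(122,54)],.064).round(4))
h=cv2.cvtColor(c["frame"],cv2.COLOR_BGR2HSV)[0:75,80:320]; 
m=((h[...,1]>90)&(h[...,2]>80)).astype(np.uint8)*255
for k in cv2.findContours(m,cv2.RETR_EXTERNAL,cv2.CHAIN_APPROX_NONE)[0]:
    if cv2.contourArea(k)>200: x,y,w,hh=cv2.boundingRect(k); print(x+80,y,w,hh)
s=snap("scene");print(proj(s,[[.623,-.132,.07],[.621,-.231,.07],[.536,-.13,.07],[.53,-.23,.07]]).round())
f=s["frame"][150:250,180:280]; cv2.imwrite("pics/m2.png",cv2.resize(f,(600,600),interpolation=cv2.INTER_CUBIC))
# pot edge prediction in hand
R,p=inhand(c,[((531-360)/440*560,120/360*420),((626-360)/440*560,120/360*420),((638-360)/440*560,295/360*420),((519-360)/440*560,295/360*420)])
o=manip.get_obs()
print(p.round(4),(o["ee_rot"]@R).round(3)); print((o["ee_pos"]+o["ee_rot"]@p).round(4))
E
```

```text
[[ 0.6343 -0.136   0.064 ]
 [ 0.6295 -0.2323  0.064 ]]
80 67 240 8
255 0 37 62
96 0 53 61
[[248. 219.]
 [208. 220.]
 [249. 196.]
 [211. 196.]]
[ 0.0117  0.0007 -0.0012] [[-0.077 -0.02  -0.997]
 [-0.002 -1.     0.02 ]
 [-0.997  0.004  0.077]]
[ 0.6264 -0.1326  0.2128]
```

View pics/m2.png

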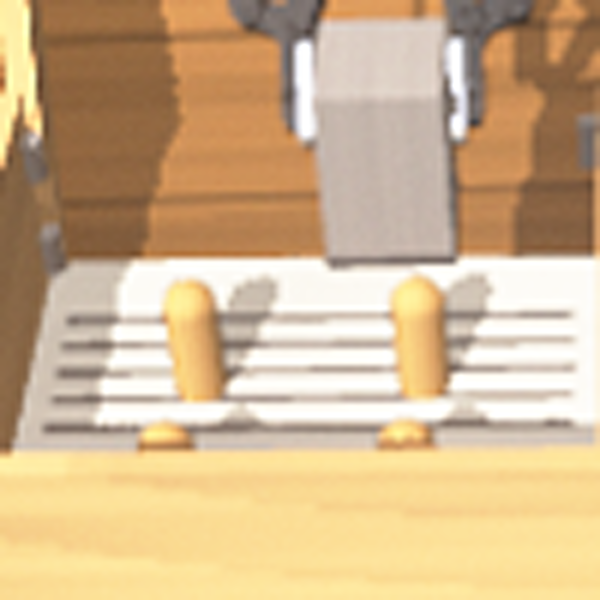

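```bash
python3 - <<'E'
from h import *
o=manip.get_obs();print(o["ee_pos"],o["ee_rot"].round(3))
pg=(.629,-.133)
chain([tcp_place(pg,.115),tcp_place(pg,.056)])
E
```

```text
[ 0.6357698  -0.13347921  0.22002497] [[-0.723  0.021  0.69 ]
 [ 0.012  1.    -0.017]
 [-0.691 -0.004 -0.723]]
d [64.9  0.8 75.2] w [-0.3 -0.3  0. ] rows>= 2.4
d [41.   0.  42.4] w [0. 0. 0.] rows>= 1.4
```

Request:
servo_tool([
  [16, 0, 19, 0, 0, 0, 1],
  [32, 0, 38, 0, 0, 0, 1],
  [48, 0, 56, 0, 0, 0, 1],
  [65, 0, 73, 0, 0, 0, 1],
  [65, 0, 73, 0, 0, 0, 1],
  [65, 0, 73, 0, 0, 0, 1],
  [65, 0, 73, 0, 0, 0, 1],
])

```text
time_s: 9.33
ee_pos: [0.6402, -0.1345, 0.1235]
ee_rot: [[-0.721, 0.021, 0.692], [0.012, 1.0, -0.018], [-0.693, -0.005, -0.721]]
wrist_force: [-0.3, -0.6, -0.8]
opening: 0.556
grip_force: 62.1
```

```bash
python3 - <<'E'
from h import *
o=manip.get_obs();print(o["ee_pos"],o["ee_rot"].round(3),o["wrist_force"])
pg=(.629,-.133)
chain([tcp_place(pg,.056)])
s=snap("scene");t=snap("top")
a=cv2.resize(s["frame"][140:250,180:290],(400,400),interpolation=cv2.INTER_CUBIC)
b=cv2.resize(t["frame"][180:290,265:375],(400,400),interpolation=cv2.INTER_CUBIC)
cv2.imwrite("pics/m3.png",np.hstack([a,b]))
E
```

```text
[ 0.64022553 -0.13451138  0.12349808] [[-0.721  0.021  0.692]
 [ 0.012  1.    -0.018]
 [-0.693 -0.005 -0.721]] [-0.25318394 -0.61371613 -0.78537207]
d [42.4  1.6 44.9] w [-0.3 -0.2  0.1] rows>= 1.5
```

View pics/m3.png

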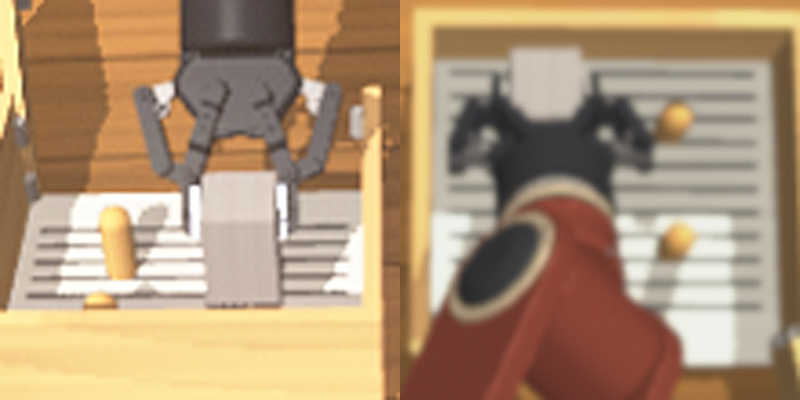

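The pot hangs upright above the back-left peg and the hand clears the walls. I'll lower it slowly.

Request:
servo_tool([
  [9, 1, 9, 0, 0, 0, 1],
  [18, 1, 18, 0, 0, 0, 1],
  [27, 1, 28, 0, 0, 0, 1],
  [36, 1, 38, 0, 0, 0, 1],
  [42, 1, 44, 0, 0, 0, 1],
  [42, 1, 44, 0, 0, 0, 1],
  [42, 1, 44, 0, 0, 0, 1],
  [42, 1, 44, 0, 0, 0, 1],
])

```text
time_s: 10.1
ee_pos: [0.6394, -0.1335, 0.0612]
ee_rot: [[-0.722, 0.021, 0.691], [0.012, 1.0, -0.018], [-0.692, -0.005, -0.722]]
wrist_force: [-0.3, 0.4, 0.5]
opening: 0.553
grip_force: 62.1
```

Request:
servo_tool([
  [2, 0, 2, 0, 0, 0, 1],
  [3, 0, 3, 0, 0, 0, 1],
  [3, 0, 3, 0, 0, 0, 1],
  [3, 0, 3, 0, 0, 0, 0.3],
  [3, 0, 3, 0, 0, 0, 0.2],
  [3, 0, 3, 0, 0, 0, 0.2],
  [3, 0, 3, 0, 0, 0, 0.2],
  [3, 0, 3, 0, 0, 0, 0.2],
])

```text
time_s: 10.77
ee_pos: [0.638, -0.1329, 0.0546]
ee_rot: [[-0.724, 0.021, 0.689], [0.012, 1.0, -0.017], [-0.689, -0.004, -0.724]]
wrist_force: [-0.2, -0.0, 1.0]
opening: 0.806
grip_force: 0.0
```

Request:
servo_tool([
  [-4, 0, -10, 0, 0, 0, 0.2],
  [-8, 0, -25, 0, 0, 0, 0.2],
  [-12, 0, -45, 0, 0, 0, 0.2],
  [-20, 0, -70, 0, 0, 0, 0.2],
  [-35, 0, -95, 0, 0, 0, 0],
  [-55, 0, -120, 0, 0, 0, 0],
  [-80, 0, -145, 0, 0, 0, 0],
  [-100, 0, -170, 0, 0, 0, 0],
  [-100, 0, -170, 0, 0, 0, 0],
  [-100, 0, -170, 0, 0, 0, 0],
])

```text
time_s: 11.6
ee_pos: [0.5943, -0.1319, 0.2508]
ee_rot: [[-0.72, 0.021, 0.693], [0.011, 1.0, -0.019], [-0.693, -0.006, -0.72]]
wrist_force: [-0.1, -0.3, -0.0]
opening: 0.999
grip_force: 0.0
```

```bash
python3 - <<'E'
from h import *
o=manip.get_obs();print(o["ee_pos"],o["ee_rot"].round(3),o["q"].round(2))
s=snap("scene");t=snap("top")
a=cv2.resize(s["frame"][140:250,180:290],(400,400),interpolation=cv2.INTER_CUBIC)
b=cv2.resize(t["frame"][180:300,100:390],(400,400),interpolation=cv2.INTER_CUBIC)
cv2.imwrite("pics/m4.png",np.hstack([a,b]))
for r in pots(t,amin=200,v=150): print(r)
chain([([.50,-.06,.33],down(136)),([.50,.03,.33],down(80)),([.52,.08,.30],down(28)),pk(.625,.144,28,45,.09)])
E
```

```text
[ 0.59431262 -0.13192093  0.25080692] [[-0.72   0.021  0.693]
 [ 0.011  1.    -0.019]
 [-0.693 -0.006 -0.72 ]] [-0.48 -0.43  2.13  0.45  0.78 -2.25]
(453.0, array([281., 255.]), array([503., -73.]), np.float32(-1.4), array([ 48., 106.]))
(448.5, array([147., 215.]), array([631., 290.]), np.float32(2.2), array([77., 50.]))
(466.5, array([200., 216.]), array([625., 145.]), np.float32(29.1), array([77., 53.]))
(3193.5, array([333., 223.]), array([ 558., -179.]), np.float32(88.3), array([252., 227.]))
(244.0, array([229., 155.]), array([792.,  65.]), np.float32(-63.6), array([54., 60.]))
(3556.0, array([357.,   7.]), array([1279., -324.]), np.float32(-89.6), array([ 68., 842.]))
(1467.0, array([90., 14.]), array([1289.,  495.]), np.float32(82.7), array([298., 105.]))
d [  10.    68.9 -126.3] w [16.1 41.5 40.8] rows>= 8.4
d [62.5 64.7  0. ] w [ 0.  0. 56.] rows>= 7.8
d [52.7 11.  30. ] w [ 0.  0. 52.] rows>= 7.3
d [ 52.6  -7.2 223.8] w [-0. 45. -0.] rows>= 6.3
```

View pics/m4.png

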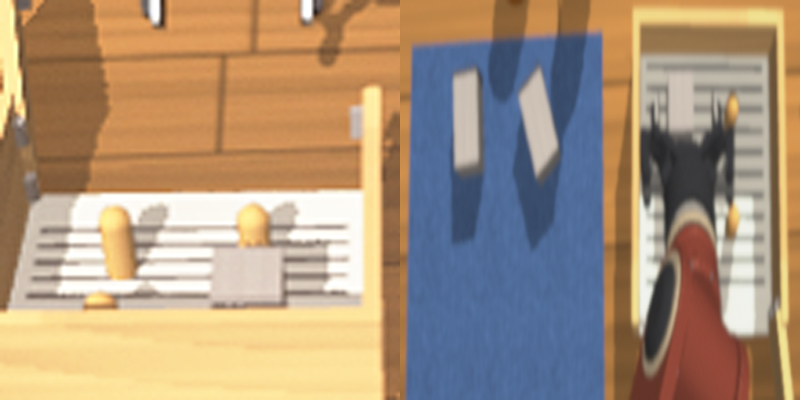

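Pot 1 sits squarely on the back-left peg, and the other two pots are unmoved. Next is pot B.

Request:
servo_tool([
  [1, 8, -16, 2, 5, 5, 0],
  [2, 16, -32, 4, 10, 10, 0],
  [4, 24, -48, 6, 15, 15, 0],
  [5, 32, -63, 8, 21, 20, 0],
  [6, 40, -79, 10, 26, 25, 0],
  [8, 48, -95, 12, 31, 31, 0],
  [9, 56, -111, 14, 36, 36, 0],
  [10, 69, -126, 16, 41, 41, 0],
  [10, 69, -126, 16, 41, 41, 0],
])

```text
time_s: 12.45
ee_pos: [0.5004, -0.0584, 0.3318]
ee_rot: [[-0.716, 0.698, 0.007], [0.698, 0.716, 0.001], [-0.004, 0.005, -1.0]]
wrist_force: [0.2, -0.7, 0.7]
opening: 0.997
grip_force: 0.0
```

Request:
servo_tool([
  [6, 6, 0, 0, 0, 7, 0],
  [14, 14, 0, 0, 0, 14, 0],
  [22, 22, 0, 0, 0, 21, 0],
  [31, 32, 0, 0, 0, 28, 0],
  [39, 40, 0, 0, 0, 35, 0],
  [47, 48, 0, 0, 0, 42, 0],
  [55, 56, 0, 0, 0, 49, 0],
  [62, 65, 0, 0, 0, 56, 0],
])

```text
time_s: 13.12
ee_pos: [0.5007, 0.0304, 0.3278]
ee_rot: [[0.183, 0.983, 0.005], [0.983, -0.183, -0.0], [0.0, 0.005, -1.0]]
wrist_force: [-0.4, -0.3, -0.8]
opening: 1.001
grip_force: 0.0
```

Request:
servo_tool([
  [7, 1, 4, 0, 0, 7, 0],
  [14, 2, 8, 0, 0, 14, 0],
  [21, 4, 12, 0, 0, 21, 0],
  [28, 6, 16, 0, 0, 28, 0],
  [35, 7, 20, 0, 0, 35, 0],
  [42, 9, 25, 0, 0, 42, 0],
  [53, 11, 30, 0, 0, 49, 0],
  [53, 11, 30, 0, 0, 52, 0],
  [53, 11, 30, 0, 0, 52, 0],
])

```text
time_s: 13.87
ee_pos: [0.5211, 0.0803, 0.2975]
ee_rot: [[0.885, 0.466, 0.004], [0.466, -0.885, -0.001], [0.003, 0.003, -1.0]]
wrist_force: [-0.4, -0.8, 1.1]
opening: 1.002
grip_force: 0.0
```

Request:
servo_tool([
  [7, -1, 20, 0, 6, 0, 0],
  [14, -2, 45, 0, 12, 0, 0],
  [21, -3, 75, 0, 18, 0, 0],
  [28, -4, 105, 0, 24, 0, 0],
  [35, -5, 135, 0, 30, 0, 0],
  [42, -6, 160, 0, 37, 0, 0],
  [50, -7, 185, 0, 45, 0, 0],
  [50, -7, 200, 0, 45, 0, 0],
  [50, -7, 200, 0, 45, 0, 0],
  [50, -7, 200, 0, 45, 0, 0],
])

```text
time_s: 14.7
ee_pos: [0.5629, 0.1091, 0.0981]
ee_rot: [[0.623, 0.466, 0.628], [0.33, -0.885, 0.329], [0.709, 0.002, -0.705]]
wrist_force: [-0.3, 1.3, 0.7]
opening: 1.0
grip_force: 0.0
```

```bash
python3 - <<'E'
from h import *
o=manip.get_obs();print(o["ee_pos"],o["ee_rot"].round(3),o["q"].round(2))
c=snap("wrist","w5.png")
L=pots(c,amin=1500,v=170)
for r in L: print(r)
for x,y,ps in [(.625,.144,28)]:
  P,R=pk(x,y,ps,45,0); delta(P+[0,0,.004],R)
E
```

```text
[0.56285309 0.10911178 0.09812023] [[ 0.623  0.466  0.628]
 [ 0.33  -0.885  0.329]
 [ 0.709  0.002 -0.705]] [-0.15 -0.31  2.32  0.82  0.61  0.37]
(7297.0, array([275., 202.]), array([626., 144.]), np.float32(28.2), array([77., 49.]))
(4880.5, array([107., 117.]), array([631., 290.]), np.float32(4.4), array([77., 49.]))
(11176.5, array([482.,  58.]), array([826.,  43.]), np.float32(11.1), array([221., 112.]))
d [-16.3  -3.4 104.3] w [ 0.4 -0.4  0.1] rows>= 2.5
```

Request:
servo_tool([
  [-8, -2, 25, 0, 0, 0, 0],
  [-16, -3, 50, 0, 0, 0, 0],
  [-16, -3, 75, 0, 0, 0, 0],
  [-16, -3, 95, 0, 0, 0, 0],
  [-16, -3, 105, 0, 0, 0, 0],
  [-16, -3, 105, 0, 0, 0, 0],
  [-16, -3, 105, 0, 0, 0, 0],
])

```text
time_s: 15.33
ee_pos: [0.6223, 0.1415, 0.0187]
ee_rot: [[0.616, 0.468, 0.634], [0.332, -0.884, 0.33], [0.715, 0.007, -0.699]]
wrist_force: [0.3, -1.2, -0.1]
opening: 1.002
grip_force: 0.0
```

Request:
servo_tool([
  [0, 0, 0, 0, 0, 0, 1],
  [0, 0, 0, 0, 0, 0, 1],
  [0, 0, 0, 0, 0, 0, 1],
  [0, 0, 0, 0, 0, 0, 1],
  [0, 0, 0, 0, 0, 0, 1],
  [0, 0, 0, 0, 0, 0, 1],
  [0, 0, 0, 0, 0, 0, 1],
  [0, 0, 0, 0, 0, 0, 1],
], newtons=60)

```text
time_s: 16.0
ee_pos: [0.6208, 0.1409, 0.0178]
ee_rot: [[0.617, 0.466, 0.634], [0.33, -0.885, 0.329], [0.715, 0.006, -0.7]]
wrist_force: [-5.0, -2.9, 6.7]
opening: 0.551
grip_force: 62.2
```

```bash
python3 - <<'E'
from h import *
o=manip.get_obs();R=o["ee_rot"];print(o["ee_pos"],R.round(3),o["opening"],o["grip_force"])
h=np.array([np.cos(np.radians(28.2)),np.sin(np.radians(28.2)),0])
p=R.T@(np.array([.626,.144,.024])-o["ee_pos"]);ax=R.T@h
ti=np.degrees(np.arctan2(ax[2],ax[0]));print("pot in tool",p,ax,ti)
t=tcp_place((.627,-.233),.21,tilt=ti,p=p);t2=tcp_place((.627,-.233),.118,tilt=ti,p=p);t3=tcp_place((.627,-.233),.053,tilt=ti,p=p)
print([x[0].round(4) for x in(t,t2,t3)])
chain([(o["ee_pos"]+[0,0,.1],R),([.53,.08,.31],down(28)),([.51,-.01,.33],down(88)),([.51,-.11,.33],down(134)),([.54,-.233,.33],down(179)),t,t2,t3])
E
```

```text
[0.62081286 0.14091122 0.01783718] [[ 0.617  0.466  0.634]
 [ 0.33  -0.885  0.329]
 [ 0.715  0.006 -0.7  ]] 0.5505631447270352 62.24434196949005
pot in tool [ 8.62259479e-03 -2.79677504e-04 -4.78386477e-06] [ 0.69959718 -0.00759407  0.7144971 ] 45.60368739077674
[array([ 0.633 , -0.2328,  0.2162]), array([ 0.633 , -0.2328,  0.1242]), array([ 0.633 , -0.2328,  0.0592])]
d [ 71.5   0.6 -70. ] w [0. 0. 0.] rows>= 2.4
d [  61.2   12.7 -212.1] w [  0.4 -45.6  -0.1] rows>= 6.4
d [-59.9  70.1 -20. ] w [  0.   0. -60.] rows>= 8.4
d [-99.9   3.5   0. ] w [  0.   0. -46.] rows>= 6.4
d [-109.3  -63.9    0. ] w [  0.   0. -45.] rows>= 6.3
d [-93.    1.8 113.8] w [  0.  -45.6   0. ] rows>= 6.4
d [65.7  0.  64.4] w [0. 0. 0.] rows>= 2.2
d [46.4  0.  45.5] w [0. 0. 0.] rows>= 1.6
```

Request:
servo_tool([
  [15, 0, -15, 0, 0, 0, 1],
  [35, 0, -35, 0, 0, 0, 1],
  [55, 0, -55, 0, 0, 0, 1],
  [72, 0, -70, 0, 0, 0, 1],
  [72, 0, -70, 0, 0, 0, 1],
])

```text
time_s: 16.42
ee_pos: [0.6236, 0.1415, 0.1239]
ee_rot: [[0.611, 0.466, 0.64], [0.331, -0.885, 0.328], [0.719, 0.011, -0.695]]
wrist_force: [0.2, 0.2, -0.2]
opening: 0.558
grip_force: 62.0
```

Request:
servo_tool([
  [8, 1, -27, 0, -6, 0, 1],
  [16, 3, -54, 0, -12, 0, 1],
  [24, 5, -81, 0, -18, 0, 1],
  [32, 6, -108, 0, -24, 0, 1],
  [40, 8, -135, 0, -30, 0, 1],
  [48, 10, -162, 0, -36, 0, 1],
  [55, 12, -187, 0, -41, 0, 1],
  [61, 13, -212, 0, -46, 0, 1],
])

```text
time_s: 17.08
ee_pos: [0.5294, 0.0805, 0.3096]
ee_rot: [[0.884, 0.467, -0.01], [0.467, -0.884, -0.01], [-0.013, 0.005, -1.0]]
wrist_force: [1.0, 0.7, -1.3]
opening: 0.555
grip_force: 62.0
```

Request:
servo_tool([
  [-6, 7, -2, 0, 0, -6, 1],
  [-12, 14, -4, 0, 0, -12, 1],
  [-18, 21, -6, 0, 0, -18, 1],
  [-24, 28, -8, 0, 0, -24, 1],
  [-30, 35, -10, 0, 0, -30, 1],
  [-36, 42, -12, 0, 0, -36, 1],
  [-42, 49, -14, 0, 0, -42, 1],
  [-48, 56, -16, 0, 0, -48, 1],
  [-54, 63, -18, 0, 0, -54, 1],
  [-60, 70, -20, 0, 0, -60, 1],
])

```text
time_s: 17.92
ee_pos: [0.5091, -0.0092, 0.3281]
ee_rot: [[0.032, 0.999, -0.008], [0.999, -0.032, -0.008], [-0.008, -0.008, -1.0]]
wrist_force: [1.3, 0.0, -1.6]
opening: 0.554
grip_force: 62.0
```

Request:
servo_tool([
  [-12, 0, 0, 0, 0, -6, 1],
  [-25, 0, 0, 0, 0, -12, 1],
  [-38, 1, 0, 0, 0, -18, 1],
  [-50, 1, 0, 0, 0, -24, 1],
  [-62, 2, 0, 0, 0, -30, 1],
  [-75, 2, 0, 0, 0, -36, 1],
  [-88, 3, 0, 0, 0, -41, 1],
  [-100, 3, 0, 0, 0, -46, 1],
])

```text
time_s: 18.58
ee_pos: [0.5084, -0.1094, 0.3289]
ee_rot: [[-0.696, 0.718, -0.008], [0.718, 0.696, -0.007], [-0.0, -0.011, -1.0]]
wrist_force: [0.0, -0.5, -1.7]
opening: 0.556
grip_force: 62.0
```

Request:
servo_tool([
  [-14, -8, 0, 0, 0, -6, 1],
  [-28, -16, 0, 0, 0, -12, 1],
  [-42, -24, 0, 0, 0, -18, 1],
  [-56, -32, 0, 0, 0, -24, 1],
  [-70, -40, 0, 0, 0, -30, 1],
  [-84, -48, 0, 0, 0, -36, 1],
  [-97, -57, 0, 0, 0, -41, 1],
  [-109, -64, 0, 0, 0, -45, 1],
  [-109, -64, 0, 0, 0, -45, 1],
])

```text
time_s: 19.33
ee_pos: [0.5378, -0.2337, 0.3294]
ee_rot: [[-1.0, 0.021, -0.008], [0.021, 1.0, -0.008], [0.008, -0.008, -1.0]]
wrist_force: [-0.2, -0.8, -1.5]
opening: 0.552
grip_force: 62.1
```

Request:
servo_tool([
  [-12, 0, 15, 0, -6, 0, 1],
  [-25, 0, 30, 0, -12, 0, 1],
  [-38, 0, 45, 0, -18, 0, 1],
  [-50, 1, 60, 0, -24, 0, 1],
  [-62, 1, 75, 0, -30, 0, 1],
  [-75, 1, 90, 0, -36, 0, 1],
  [-86, 1, 103, 0, -41, 0, 1],
  [-93, 2, 114, 0, -46, 0, 1],
  [-93, 2, 114, 0, -46, 0, 1],
  [-93, 2, 114, 0, -46, 0, 1],
])

```text
time_s: 20.17
ee_pos: [0.6287, -0.2316, 0.2136]
ee_rot: [[-0.703, 0.021, 0.711], [0.011, 1.0, -0.019], [-0.711, -0.005, -0.703]]
wrist_force: [0.5, -0.7, 0.0]
opening: 0.558
grip_force: 62.1
```

```bash
python3 - <<'E'
from h import *
o=manip.get_obs();print(o["ee_pos"],o["ee_rot"].round(3),o["q"].round(2),o["opening"],o["grip_force"])
p=(.0086,0,.0005);ti=45.6
chain([tcp_place((.627,-.233),.118,tilt=ti,p=p),tcp_place((.627,-.233),.053,tilt=ti,p=p)])
w=snap("wrist","w6.png");s=snap("scene")
cv2.imwrite("pics/m5.png",np.hstack([cv2.resize(s["frame"][90:250,150:310],(400,400),interpolation=cv2.INTER_CUBIC),cv2.resize(w["frame"],(400,400))]))
E
```

```text
[ 0.62871957 -0.23161116  0.21362463] [[-0.703  0.021  0.711]
 [ 0.011  1.    -0.019]
 [-0.711 -0.005 -0.703]] [-0.64 -0.2   2.03  0.65  0.74 -2.55] 0.55824889986666 62.0514091104269
d [60.6 -1.  65.5] w [-0.4 -0.3  0.1] rows>= 2.1
d [46.4  0.  45.5] w [0. 0. 0.] rows>= 1.6
```

View pics/m5.png

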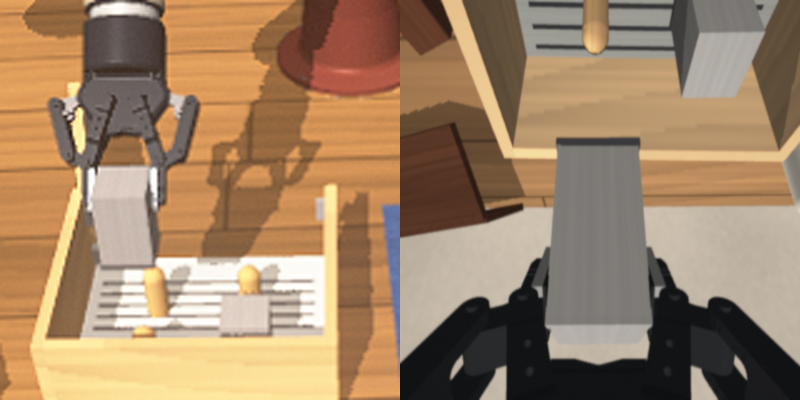

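The pot is in line with the back-right peg (column 595 against 598 in the wrist half). I'll lower it.

Request:
servo_tool([
  [15, 0, 17, 0, 0, 0, 1],
  [30, 0, 34, 0, 0, 0, 1],
  [45, -1, 50, 0, 0, 0, 1],
  [60, -1, 65, 0, 0, 0, 1],
  [60, -1, 65, 0, 0, 0, 1],
  [69, -1, 74, 0, 0, 0, 1],
  [78, -1, 83, 0, 0, 0, 1],
  [87, -1, 92, 0, 0, 0, 1],
  [96, -1, 101, 0, 0, 0, 1],
  [103, -1, 107, 0, 0, 0, 1],
])

```text
time_s: 21.1
ee_pos: [0.637, -0.2363, 0.0715]
ee_rot: [[-0.696, 0.02, 0.718], [0.006, 1.0, -0.022], [-0.718, -0.011, -0.696]]
wrist_force: [-0.6, 0.2, -2.0]
opening: 0.555
grip_force: 62.1
```

Request:
servo_tool([
  [0, 0, 0, 0, 0, 0, 1],
  [0, 0, 0, 0, 0, 0, 1],
  [2, 0, 2, 0, 0, 0, 1],
  [3, 0, 3, 0, 0, 0, 1],
  [3, 0, 3, 0, 0, 0, 1],
])

```text
time_s: 21.52
ee_pos: [0.6356, -0.2358, 0.0656]
ee_rot: [[-0.698, 0.021, 0.716], [0.007, 1.0, -0.022], [-0.716, -0.01, -0.698]]
wrist_force: [-0.5, -0.6, -1.2]
opening: 0.556
grip_force: 62.1
```

Request:
servo_tool([
  [3, 0, 3, 0, 0, 0, 1],
  [5, 0, 5, 0, 0, 0, 1],
  [5, 0, 5, 0, 0, 0, 1],
  [5, 0, 5, 0, 0, 0, 1],
])

```text
time_s: 21.85
ee_pos: [0.636, -0.2359, 0.0587]
ee_rot: [[-0.697, 0.022, 0.717], [0.008, 1.0, -0.022], [-0.717, -0.009, -0.697]]
wrist_force: [0.7, 0.8, 3.8]
opening: 0.554
grip_force: 62.4
```

Request:
servo_tool([
  [0, 0, 0, 0, 0, 0, 0.3],
  [0, 0, 0, 0, 0, 0, 0.2],
  [0, 0, 0, 0, 0, 0, 0.2],
  [0, 0, 0, 0, 0, 0, 0.2],
  [0, 0, 0, 0, 0, 0, 0.2],
])

```text
time_s: 22.27
ee_pos: [0.635, -0.2355, 0.0571]
ee_rot: [[-0.699, 0.021, 0.715], [0.008, 1.0, -0.021], [-0.715, -0.009, -0.699]]
wrist_force: [-0.6, -0.2, 0.3]
opening: 0.801
grip_force: 0.0
```

Request:
servo_tool([
  [-4, 0, -10, 0, 0, 0, 0.2],
  [-8, 0, -25, 0, 0, 0, 0.2],
  [-12, 0, -45, 0, 0, 0, 0.2],
  [-20, 0, -70, 0, 0, 0, 0.2],
  [-35, 0, -95, 0, 0, 0, 0.2],
  [-55, 0, -120, 0, 0, 0, 0],
  [-80, 0, -145, 0, 0, 0, 0],
  [-100, 0, -170, 0, 0, 0, 0],
  [-100, 0, -170, 0, 0, 0, 0],
  [-100, 0, -170, 0, 0, 0, 0],
])

```text
time_s: 23.1
ee_pos: [0.5842, -0.2336, 0.2517]
ee_rot: [[-0.695, 0.021, 0.719], [0.005, 1.0, -0.024], [-0.719, -0.013, -0.695]]
wrist_force: [-1.6, -0.1, -0.4]
opening: 1.001
grip_force: 0.0
```

```bash
python3 - <<'E'
from h import *
o=manip.get_obs();print(o["ee_pos"],o["ee_rot"].round(3),o["q"].round(2))
s=snap("scene");t=snap("top")
for r in pots(t,amin=200,v=150)[:6]: print(r)
for r in pots(s,zt=.09,amin=100,v=110): print("s",r)
chain([([.50,-.15,.33],down(136)),([.48,-.02,.33],down(80)),([.50,.17,.30],down(22)),([.49,.26,.28],down(6)),pk(.631,.290,4.4,45,.09)])
E
```

```text
[ 0.58423507 -0.23355948  0.25169671] [[-0.695  0.021  0.719]
 [ 0.005  1.    -0.024]
 [-0.719 -0.013 -0.695]] [-0.7  -0.35  2.08  0.64  0.84 -2.55]
(447.0, array([147., 215.]), array([630., 290.]), np.float32(2.2), array([76., 50.]))
(4903.5, array([312., 225.]), array([ 558., -178.]), np.float32(88.3), array([254., 227.]))
(242.0, array([229., 155.]), array([792.,  65.]), np.float32(-63.6), array([54., 60.]))
(1177.5, array([96., 15.]), array([1286.,  492.]), np.float32(83.9), array([285.,  88.]))
(3156.0, array([356.,   7.]), array([1278., -322.]), np.float32(-89.8), array([ 65., 788.]))
s (25309.0, array([293., 394.]), array([1102.,  -56.]), np.float32(-89.9), array([ 113., 1024.]))
s (112.0, array([202., 259.]), array([ 767., -230.]), np.float32(87.8), array([126.,   6.]))
s (246.5, array([394., 260.]), array([792., 192.]), np.float32(87.1), array([53., 46.]))
s (1115.0, array([333., 270.]), array([807.,  58.]), np.float32(-7.5), array([ 60., 137.]))
s (780.5, array([416., 231.]), array([696., 263.]), np.float32(4.9), array([117.,  68.]))
s (2843.0, array([231., 209.]), array([ 
[... 357 characters left out ...]
,  65.]), array([-211., -172.]), np.float32(-87.8), array([161., 212.]))
s (2262.0, array([431.,  60.]), array([-214.,  568.]), np.float32(85.0), array([567., 199.]))
s (1538.0, array([ 9., 70.]), array([ -359., -1143.]), np.float32(24.7), array([955., 108.]))
s (982.5, array([34., 41.]), array([ -593., -1138.]), np.float32(28.2), array([752., 108.]))
s (122.0, array([295.,   8.]), array([-826.,   62.]), np.float32(-3.5), array([ 40., 231.]))
d [  -1.    79.9 -119.4] w [16.6 43.6 40.7] rows>= 8.6
d [104.7  79.6   0. ] w [ 0.  0. 56.] rows>= 7.8
d [190.6 -13.3  30. ] w [ 0.  0. 58.] rows>= 8.1
d [ 24.4 -87.2  20. ] w [ 0.  0. 16.] rows>= 2.2
d [ 73.2 -17.1 203.8] w [-0.6 45.   1.5] rows>= 6.3
```

Request:
servo_tool([
  [0, 9, -13, 2, 5, 5, 0],
  [0, 18, -26, 4, 10, 9, 0],
  [0, 27, -40, 6, 14, 14, 0],
  [0, 36, -53, 7, 19, 18, 0],
  [0, 44, -66, 9, 24, 23, 0],
  [0, 53, -80, 11, 29, 27, 0],
  [0, 62, -93, 13, 34, 32, 0],
  [0, 71, -106, 15, 39, 36, 0],
  [0, 80, -119, 17, 44, 41, 0],
  [0, 80, -119, 17, 44, 41, 0],
])

```text
time_s: 24.03
ee_pos: [0.5005, -0.1491, 0.33]
ee_rot: [[-0.713, 0.701, -0.011], [0.701, 0.713, 0.0], [0.008, -0.008, -1.0]]
wrist_force: [-0.1, -1.4, 1.0]
opening: 1.003
grip_force: 0.0
```

Request:
servo_tool([
  [13, 10, 0, 0, 0, 7, 0],
  [26, 20, 0, 0, 0, 14, 0],
  [39, 30, 0, 0, 0, 21, 0],
  [52, 40, 0, 0, 0, 28, 0],
  [65, 50, 0, 0, 0, 35, 0],
  [78, 60, 0, 0, 0, 42, 0],
  [91, 70, 0, 0, 0, 49, 0],
  [105, 80, 0, 0, 0, 56, 0],
])

```text
time_s: 24.7
ee_pos: [0.4803, -0.0185, 0.3271]
ee_rot: [[0.187, 0.982, -0.012], [0.982, -0.187, -0.001], [-0.003, -0.011, -1.0]]
wrist_force: [0.5, 0.7, -0.1]
opening: 1.0
grip_force: 0.0
```

Request:
servo_tool([
  [21, -1, 4, 0, 0, 7, 0],
  [42, -3, 8, 0, 0, 14, 0],
  [63, -4, 12, 0, 0, 21, 0],
  [84, -6, 16, 0, 0, 28, 0],
  [105, -7, 20, 0, 0, 35, 0],
  [126, -9, 24, 0, 0, 41, 0],
  [147, -10, 27, 0, 0, 47, 0],
  [168, -12, 30, 0, 0, 53, 0],
  [191, -13, 30, 0, 0, 58, 0],
])

```text
time_s: 25.45
ee_pos: [0.5015, 0.1715, 0.2956]
ee_rot: [[0.932, 0.363, -0.013], [0.363, -0.932, -0.003], [-0.013, -0.002, -1.0]]
wrist_force: [0.8, 0.4, -0.7]
opening: 0.998
grip_force: 0.0
```

Request:
servo_tool([
  [8, -29, 6, 0, 0, 5, 0],
  [16, -58, 13, 0, 0, 11, 0],
  [24, -87, 20, 0, 0, 16, 0],
  [24, -87, 20, 0, 0, 16, 0],
  [24, -87, 20, 0, 0, 16, 0],
])

```text
time_s: 25.87
ee_pos: [0.4914, 0.2612, 0.2758]
ee_rot: [[0.995, 0.1, -0.013], [0.1, -0.995, -0.004], [-0.013, 0.003, -1.0]]
wrist_force: [0.4, 0.4, -0.3]
opening: 1.002
grip_force: 0.0
```

Request:
servo_tool([
  [10, -3, 20, 0, 6, 0, 0],
  [20, -5, 45, 0, 12, 0, 0],
  [30, -7, 70, 0, 18, 0, 0],
  [40, -9, 95, 0, 24, 0, 0],
  [50, -12, 120, 0, 30, 0, 0],
  [60, -15, 145, 0, 37, 0, 0],
  [72, -17, 165, 0, 45, 1, 0],
  [72, -17, 180, 0, 45, 1, 0],
  [72, -17, 180, 0, 45, 1, 0],
  [72, -17, 180, 0, 45, 1, 0],
])

```text
time_s: 26.7
ee_pos: [0.56, 0.2822, 0.0957]
ee_rot: [[0.714, 0.081, 0.695], [0.056, -0.997, 0.058], [0.698, -0.002, -0.716]]
wrist_force: [0.9, -0.1, 0.3]
opening: 0.999
grip_force: 0.0
```

```bash
python3 - <<'E'
from h import *
o=manip.get_obs();print(o["ee_pos"],o["ee_rot"].round(3),o["q"].round(2))
c=snap("wrist","w7.png")
L=pots(c,amin=1500,v=170)
for r in L: print(r)
for x,y,ps in [(.631,.290,4.4)]:
  P,R=pk(x,y,ps,45,0); delta(P+[0,0,.004],R)
s=snap("scene");t=snap("top")
a=cv2.resize(s["frame"][140:250,180:290],(400,400),interpolation=cv2.INTER_CUBIC)
b=cv2.resize(t["frame"][175:375,265:415],(400,400),interpolation=cv2.INTER_CUBIC)
cv2.imwrite("pics/m6.png",np.hstack([a,b]))
E
```

```text
[0.56001177 0.28219076 0.09572947] [[ 0.714  0.081  0.695]
 [ 0.056 -0.997  0.058]
 [ 0.698 -0.002 -0.716]] [ 0.46 -0.12  2.17 -0.65  0.44  2.46]
(7551.5, array([278., 198.]), array([632., 289.]), np.float32(4.6), array([77., 49.]))
d [-13.   -0.9 102.8] w [-0.3  0.5 -0. ] rows>= 2.5
```

View pics/m6.png

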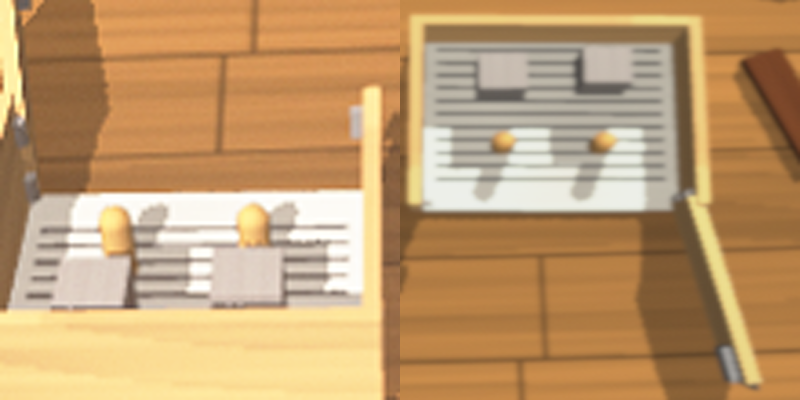

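Both back pots sit flat over their pegs. Pot A is in line with the hand, so I'll grip it.

Request:
servo_tool([
  [-7, -1, 25, 0, 0, 0, 0],
  [-13, -1, 50, 0, 0, 0, 0],
  [-13, -1, 75, 0, 0, 0, 0],
  [-13, -1, 95, 0, 0, 0, 0],
  [-13, -1, 103, 0, 0, 0, 0],
  [-13, -1, 103, 0, 0, 0, 0],
  [-13, -1, 103, 0, 0, 0, 0],
])

```text
time_s: 27.43
ee_pos: [0.6255, 0.2906, 0.0181]
ee_rot: [[0.709, 0.081, 0.701], [0.053, -0.997, 0.061], [0.703, -0.006, -0.711]]
wrist_force: [0.2, 0.7, 0.7]
opening: 1.001
grip_force: 0.0
```

Request:
servo_tool([
  [0, 0, 0, 0, 0, 0, 1],
  [0, 0, 0, 0, 0, 0, 1],
  [0, 0, 0, 0, 0, 0, 1],
  [0, 0, 0, 0, 0, 0, 1],
  [0, 0, 0, 0, 0, 0, 1],
  [0, 0, 0, 0, 0, 0, 1],
  [0, 0, 0, 0, 0, 0, 1],
  [0, 0, 0, 0, 0, 0, 1],
], newtons=60)

```text
time_s: 28.1
ee_pos: [0.6247, 0.2909, 0.0179]
ee_rot: [[0.709, 0.082, 0.701], [0.054, -0.997, 0.061], [0.703, -0.005, -0.711]]
wrist_force: [-5.5, 0.2, 6.9]
opening: 0.555
grip_force: 62.3
```

```bash
python3 - <<'E'
from h import *
o=manip.get_obs();R=o["ee_rot"];print(o["ee_pos"],R.round(3),o["q"].round(2),o["opening"],o["grip_force"])
h=np.array([np.cos(np.radians(4.6)),np.sin(np.radians(4.6)),0])
p=R.T@(np.array([.632,.289,.024])-o["ee_pos"]);ax=R.T@h
ti=np.degrees(np.arctan2(ax[2],ax[0]));print("pot in tool",p,ax,ti)
pg=(.538,-.131)
t=tcp_place(pg,.21,tilt=ti,p=p);t2=tcp_place(pg,.053,tilt=ti,p=p)
print([x[0].round(4) for x in(t,t2)])
chain([(o["ee_pos"]+[0,0,.1],R),([.53,.22,.31],down(6)),([.50,.14,.33],down(46)),([.48,.02,.33],down(90)),([.46,-.06,.33],down(136)),([.45,-.131,.33],down(179)),t,t2])
E
```

```text
[0.62473369 0.29090214 0.01791564] [[ 0.709  0.082  0.701]
 [ 0.054 -0.997  0.061]
 [ 0.703 -0.005 -0.711]] [ 0.42  0.17  2.04 -0.93  0.29  2.73] 0.5551974935158936 62.25661117583513
pot in tool [0.009326   0.00245739 0.00065095] [0.71077382 0.00154174 0.70341894] 44.70202088080538
[array([ 0.5441, -0.1336,  0.217 ]), array([ 0.5441, -0.1336,  0.06  ])]
d [ 70.3  -0.5 -71.1] w [0. 0. 0.] rows>= 2.4
d [  64.1   61.9 -207.3] w [  0.2 -44.7  -1.4] rows>= 6.2
d [-38.2  76.4 -20. ] w [  0.   0. -40.] rows>= 5.6
d [-100.2   69.     0. ] w [  0.   0. -44.] rows>= 6.1
d [-80. -20.   0.] w [  0.   0. -46.] rows>= 6.4
d [-42.1 -58.    0. ] w [  0.   0. -43.] rows>= 6.0
d [-94.2  -0.9 113. ] w [  0.  -44.7   0. ] rows>= 6.2
d [110.4   0.  111.6] w [0. 0. 0.] rows>= 3.8
```

Request:
servo_tool([
  [10, 0, -10, 0, 0, 0, 1],
  [18, 0, -30, 0, 0, 0, 1],
  [22, 0, -55, 0, -3, 0, 1],
  [26, 0, -80, 0, -6, 0, 1],
  [28, 0, -90, 0, -6, 0, 1],
  [28, 0, -90, 0, -6, 0, 1],
])

```text
time_s: 28.6
ee_pos: [0.5823, 0.2875, 0.1044]
ee_rot: [[0.776, 0.082, 0.626], [0.059, -0.997, 0.057], [0.628, -0.008, -0.778]]
wrist_force: [-0.6, -0.2, -0.7]
opening: 0.554
grip_force: 61.8
```

```bash
python3 - <<'E'
from h import *
o=manip.get_obs();R=o["ee_rot"];print(o["ee_pos"],o["q"].round(2),o["opening"],o["grip_force"])
p=(.0093,0,.0007);ti=44.7;pg=(.538,-.131)
chain([([.51,.22,.31],down(6))])
E
```

```text
[0.58228366 0.28750043 0.10437368] [ 0.44 -0.07  2.07 -0.43  0.53  2.23] 0.5543758148380736 61.828937865793705
d [  69.1   59.8 -209.1] w [  0.  -38.9  -1.4] rows>= 5.5
```

Request:
servo_tool([
  [9, 3, -26, 0, -5, 0, 1],
  [18, 10, -52, 0, -10, 0, 1],
  [27, 17, -78, 0, -15, 0, 1],
  [36, 24, -104, 0, -20, 0, 1],
  [45, 33, -130, 0, -25, 0, 1],
  [54, 42, -157, 0, -30, 0, 1],
  [62, 51, -183, 0, -35, -1, 1],
  [69, 60, -209, 0, -39, -1, 1],
  [69, 60, -209, 0, -39, -1, 1],
])

```text
time_s: 29.35
ee_pos: [0.5128, 0.2184, 0.3109]
ee_rot: [[0.996, 0.095, -0.001], [0.095, -0.996, -0.001], [-0.002, 0.001, -1.0]]
wrist_force: [1.0, 0.9, 1.2]
opening: 0.554
grip_force: 62.0
```

Request:
servo_tool([
  [-6, 13, -3, 0, 0, -7, 1],
  [-12, 26, -6, 0, 0, -14, 1],
  [-18, 39, -9, 0, 0, -21, 1],
  [-24, 52, -12, 0, 0, -28, 1],
  [-31, 65, -16, 0, 0, -34, 1],
  [-38, 76, -20, 0, 0, -40, 1],
])

```text
time_s: 29.85
ee_pos: [0.4791, 0.1393, 0.3234]
ee_rot: [[0.697, 0.717, -0.01], [0.717, -0.697, -0.002], [-0.009, -0.005, -1.0]]
wrist_force: [0.2, 0.5, -1.4]
opening: 0.555
grip_force: 62.1
```

Request:
servo_tool([
  [-14, 10, 0, 0, 0, -6, 1],
  [-28, 20, 0, 0, 0, -12, 1],
  [-43, 30, 0, 0, 0, -19, 1],
  [-57, 40, 0, 0, 0, -25, 1],
  [-71, 50, 0, 0, 0, -31, 1],
  [-85, 60, 0, 0, 0, -38, 1],
  [-100, 69, 0, 0, 0, -44, 1],
])

```text
time_s: 30.43
ee_pos: [0.4586, 0.0196, 0.3237]
ee_rot: [[0.002, 1.0, -0.01], [1.0, -0.002, -0.002], [-0.002, -0.01, -1.0]]
wrist_force: [0.2, 0.8, -1.7]
opening: 0.556
grip_force: 62.1
```

Request:
servo_tool([
  [-11, -2, 0, 0, 0, -6, 1],
  [-22, -5, 0, 0, 0, -13, 1],
  [-34, -8, 0, 0, 0, -19, 1],
  [-45, -11, 0, 0, 0, -26, 1],
  [-57, -14, 0, 0, 0, -33, 1],
  [-68, -17, 0, 0, 0, -39, 1],
  [-80, -20, 0, 0, 0, -46, 1],
  [-80, -20, 0, 0, 0, -46, 1],
])

```text
time_s: 31.1
ee_pos: [0.4379, -0.0607, 0.3242]
ee_rot: [[-0.714, 0.7, -0.01], [0.7, 0.714, -0.002], [0.006, -0.008, -1.0]]
wrist_force: [0.6, -0.1, -1.7]
opening: 0.552
grip_force: 62.1
```

```bash
python3 - <<'E'
from h import *
o=manip.get_obs();R=o["ee_rot"];print(o["ee_pos"],o["q"].round(2),o["opening"],o["grip_force"])
p=(.0093,0,.0007);ti=44.7;pg=(.538,-.131)
chain([([.45,-.131,.33],down(179)),tcp_place(pg,.21,tilt=ti,p=p)])
E
```

```text
[ 0.43787373 -0.06074241  0.32417257] [-0.3  -0.43  1.88 -0.    1.7  -1.1 ] 0.5524835298192746 62.072193548083305
d [-57.8 -41.7  -5.8] w [ -0.3  -0.5 -43.4] rows>= 6.1
d [-94.1   1.5 113. ] w [  0.  -44.7   0. ] rows>= 6.2
```

Request:
servo_tool([
  [-8, -6, -1, 0, 0, -6, 1],
  [-17, -12, -2, 0, 0, -13, 1],
  [-25, -18, -3, 0, 0, -19, 1],
  [-33, -24, -4, 0, 0, -25, 1],
  [-42, -30, -5, 0, 0, -32, 1],
  [-50, -36, -6, 0, 0, -38, 1],
  [-58, -42, -6, 0, -1, -43, 1],
  [-58, -42, -6, 0, -1, -43, 1],
])

```text
time_s: 31.77
ee_pos: [0.4505, -0.1306, 0.3309]
ee_rot: [[-1.0, 0.027, 0.007], [0.027, 1.0, -0.008], [-0.007, -0.007, -1.0]]
wrist_force: [-0.7, -0.2, -1.2]
opening: 0.556
grip_force: 62.1
```

Request:
servo_tool([
  [-12, 0, 15, 0, -6, 0, 1],
  [-25, 0, 30, 0, -12, 0, 1],
  [-38, 0, 45, 0, -18, 0, 1],
  [-50, 1, 60, 0, -24, 0, 1],
  [-62, 1, 75, 0, -30, 0, 1],
  [-75, 1, 90, 0, -36, 0, 1],
  [-86, 1, 103, 0, -41, 0, 1],
  [-94, 1, 113, 0, -45, 0, 1],
  [-94, 1, 113, 0, -45, 0, 1],
  [-94, 1, 113, 0, -45, 0, 1],
])

```text
time_s: 32.6
ee_pos: [0.5443, -0.131, 0.2178]
ee_rot: [[-0.705, 0.026, 0.709], [0.017, 1.0, -0.02], [-0.709, -0.003, -0.705]]
wrist_force: [-0.0, -0.5, -0.3]
opening: 0.557
grip_force: 62.0
```

```bash
python3 - <<'E'
from h import *
o=manip.get_obs();print(o["ee_pos"],o["ee_rot"].round(3),o["q"].round(2),o["opening"],o["grip_force"])
p=(.0093,0,.0007);ti=44.7;pg=(.538,-.131)
chain([tcp_place(pg,.118,tilt=ti,p=p),tcp_place(pg,.053,tilt=ti,p=p)])
w=snap("wrist","w8.png");s=snap("scene")
cv2.imwrite("pics/m7.png",np.hstack([cv2.resize(s["frame"][90:250,150:310],(400,400),interpolation=cv2.INTER_CUBIC),cv2.resize(w["frame"],(400,400))]))
E
```

```text
[ 0.54425131 -0.1309666   0.2177698 ] [[-0.705  0.026  0.709]
 [ 0.017  1.    -0.02 ]
 [-0.709 -0.003 -0.705]] [-0.55 -0.57  2.28  0.53  0.78 -2.35] 0.5569894017481042 62.01465278863907
d [65.9  0.1 65.3] w [-0.5  0.5 -0.3] rows>= 2.2
d [45.7  0.  46.2] w [0. 0. 0.] rows>= 1.6
```

View pics/m7.png

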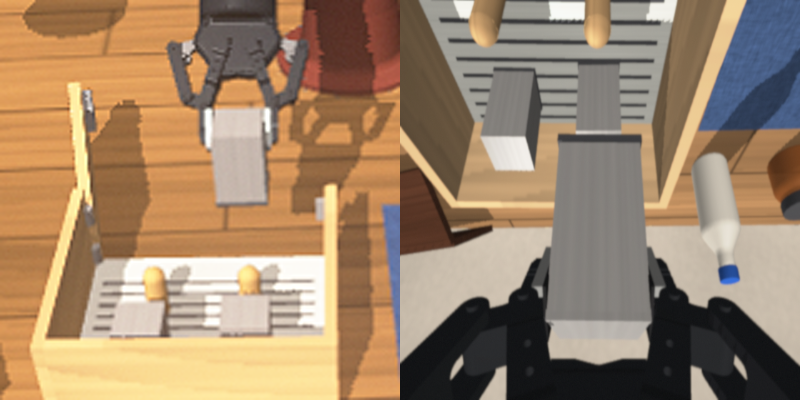

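The pot is in line with the front-left peg (column 596 against 598). I'll lower it.

Request:
servo_tool([
  [16, 0, 17, 0, 0, 0, 1],
  [32, 0, 34, 0, 0, 0, 1],
  [48, 0, 50, 0, 0, 0, 1],
  [66, 0, 66, 0, 0, 0, 1],
  [66, 0, 66, 0, 0, 0, 1],
  [75, 0, 75, 0, 0, 0, 1],
  [84, 0, 84, 0, 0, 0, 1],
  [93, 0, 93, 0, 0, 0, 1],
  [102, 0, 102, 0, 0, 0, 1],
  [107, 0, 107, 0, 0, 0, 1],
])

```text
time_s: 33.53
ee_pos: [0.5484, -0.1339, 0.0715]
ee_rot: [[-0.699, 0.025, 0.714], [0.012, 1.0, -0.023], [-0.715, -0.008, -0.699]]
wrist_force: [-0.1, 0.2, -1.0]
opening: 0.557
grip_force: 62.1
```

Request:
servo_tool([
  [0, 0, 0, 0, 0, 0, 1],
  [0, 0, 0, 0, 0, 0, 1],
  [2, 0, 2, 0, 0, 0, 1],
  [3, 0, 3, 0, 0, 0, 1],
  [3, 0, 3, 0, 0, 0, 1],
  [3, 0, 3, 0, 0, 0, 1],
])

```text
time_s: 34.03
ee_pos: [0.5471, -0.1336, 0.0659]
ee_rot: [[-0.7, 0.025, 0.713], [0.012, 1.0, -0.023], [-0.714, -0.008, -0.7]]
wrist_force: [-0.0, 0.5, -1.4]
opening: 0.555
grip_force: 62.0
```

Request:
servo_tool([
  [3, 0, 3, 0, 0, 0, 1],
  [5, 0, 5, 0, 0, 0, 1],
  [6, 0, 6, 0, 0, 0, 1],
  [6, 0, 6, 0, 0, 0, 1],
])

```text
time_s: 34.37
ee_pos: [0.549, -0.1344, 0.0598]
ee_rot: [[-0.697, 0.025, 0.716], [0.011, 1.0, -0.024], [-0.717, -0.008, -0.697]]
wrist_force: [-5.0, 1.7, 11.4]
opening: 0.551
grip_force: 63.5
```

Request:
servo_tool([
  [0, 0, 0, 0, 0, 0, 0.3],
  [0, 0, 0, 0, 0, 0, 0.2],
  [0, 0, 0, 0, 0, 0, 0.2],
  [0, 0, 0, 0, 0, 0, 0.2],
  [0, 0, 0, 0, 0, 0, 0.2],
])

```text
time_s: 34.78
ee_pos: [0.5466, -0.1334, 0.0563]
ee_rot: [[-0.701, 0.025, 0.713], [0.012, 1.0, -0.023], [-0.713, -0.007, -0.701]]
wrist_force: [0.4, -0.8, -0.2]
opening: 0.797
grip_force: 0.0
```

Request:
servo_tool([
  [-4, 0, -10, 0, 0, 0, 0.2],
  [-8, 0, -25, 0, 0, 0, 0.2],
  [-12, 0, -45, 0, 0, 0, 0.2],
  [-20, 0, -70, 0, 0, 0, 0.2],
  [-35, 0, -95, 0, 0, 0, 0.2],
  [-55, 0, -120, 0, 0, 0, 0.5],
  [-80, 0, -145, 0, 0, 0, 1],
  [-100, 0, -170, 0, 0, 0, 1],
  [-100, 0, -170, 0, 0, 0, 1],
  [-100, 0, -170, 0, 0, 0, 1],
])

```text
time_s: 35.62
ee_pos: [0.4965, -0.1315, 0.2508]
ee_rot: [[-0.697, 0.025, 0.716], [0.01, 1.0, -0.025], [-0.717, -0.011, -0.697]]
wrist_force: [-0.3, 0.3, 0.0]
opening: 0.09
grip_force: 0.0
```

```bash
python3 - <<'E'
from h import *
o=manip.get_obs();print(o["ee_pos"],o["ee_rot"].round(3),o["q"].round(2))
w=snap("wrist","w9.png");s=snap("scene")
cv2.imwrite("pics/m8.png",np.hstack([cv2.resize(s["frame"][90:250,150:310],(400,400),interpolation=cv2.INTER_CUBIC),cv2.resize(w["frame"],(400,400))]))
t=snap("top","top9.png"); print(onz(t,[(265+687*150/400,175+192/2),(265+752*150/400-150,175+382/2),(265+335*150/400,175+380/2)],.107))
E
```

```text
[ 0.4965054  -0.13145102  0.25081307] [[-0.697  0.025  0.716]
 [ 0.01   1.    -0.025]
 [-0.717 -0.011 -0.697]] [-0.63 -0.77  2.35  0.52  0.93 -2.36]
[[ 0.44118147 -0.70255209  0.107     ]
 [ 0.22149636 -0.34804186  0.107     ]
 [ 0.22479449 -0.3322187   0.107     ]]
```

View pics/m8.png

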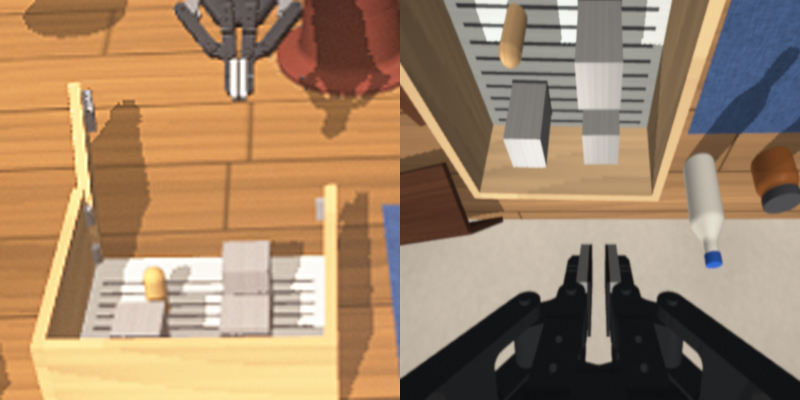

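All three pots stand over their pegs, with only the front-right peg bare. Next is the door, so I'll go over and around to its outer side.

```bash
python3 - <<'E'
from h import *
chain([([.46,-.16,.33],down(135)),([.44,-.25,.33],down(90)),([.35,-.38,.33],down(90)),([.345,-.375,.05],down(90))])
E
```

```text
d [-36.2 -31.  -84.2] w [16.9 43.2 41.4] rows>= 8.7
d [-49.5 -77.8   0. ] w [ 0.  0. 45.] rows>= 6.3
d [-130.  -90.    0.] w [0. 0. 0.] rows>= 3.8
d [  5.  -5. 280.] w [0. 0. 0.] rows>= 6.7
```

Request:
servo_tool([
  [-4, -3, -9, 2, 5, 5, 1],
  [-8, -7, -18, 4, 10, 9, 1],
  [-12, -10, -28, 6, 14, 14, 1],
  [-16, -14, -37, 7, 19, 18, 1],
  [-20, -17, -47, 9, 24, 23, 1],
  [-24, -20, -56, 11, 29, 28, 1],
  [-28, -24, -65, 13, 34, 32, 1],
  [-32, -28, -75, 15, 39, 37, 1],
  [-36, -31, -84, 17, 43, 41, 1],
  [-36, -31, -84, 17, 43, 41, 1],
])

```text
time_s: 36.6
ee_pos: [0.4618, -0.1612, 0.3313]
ee_rot: [[-0.71, 0.704, 0.002], [0.704, 0.71, -0.005], [-0.005, -0.002, -1.0]]
wrist_force: [0.5, -0.2, 0.3]
opening: -0.002
grip_force: 0.0
```

Request:
servo_tool([
  [-7, -11, 0, 0, 0, 6, 1],
  [-14, -22, 0, 0, 0, 13, 1],
  [-21, -33, 0, 0, 0, 19, 1],
  [-28, -44, 0, 0, 0, 26, 1],
  [-35, -56, 0, 0, 0, 32, 1],
  [-42, -67, 0, 0, 0, 39, 1],
  [-49, -78, 0, 0, 0, 45, 1],
  [-49, -78, 0, 0, 0, 45, 1],
])

```text
time_s: 37.27
ee_pos: [0.4393, -0.2511, 0.3299]
ee_rot: [[-0.003, 1.0, 0.004], [1.0, 0.003, -0.005], [-0.005, 0.004, -1.0]]
wrist_force: [0.1, 1.1, -0.3]
opening: 0.0
grip_force: 0.0
```

Request:
servo_tool([
  [-20, -14, 0, 0, 0, 0, 1],
  [-42, -29, 0, 0, 0, 0, 1],
  [-64, -44, 0, 0, 0, 0, 1],
  [-86, -60, 0, 0, 0, 0, 1],
  [-108, -75, 0, 0, 0, 0, 1],
  [-130, -90, 0, 0, 0, 0, 1],
  [-130, -90, 0, 0, 0, 0, 1],
  [-130, -90, 0, 0, 0, 0, 1],
])

```text
time_s: 37.93
ee_pos: [0.3505, -0.3804, 0.3313]
ee_rot: [[-0.007, 1.0, 0.005], [1.0, 0.007, -0.005], [-0.005, 0.005, -1.0]]
wrist_force: [0.2, 0.9, -0.2]
opening: -0.001
grip_force: 0.0
```

```bash
python3 - <<'E'
from h import *
o=manip.get_obs();print(o["ee_pos"],o["ee_rot"].round(3),o["q"].round(2))
w=snap("wrist","w10.png");t=snap("top")
cv2.imwrite("pics/m9.png",np.hstack([cv2.resize(t["frame"][175:375,265:415],(400,400),interpolation=cv2.INTER_CUBIC),cv2.resize(w["frame"],(400,400))]))
E
```

```text
[ 0.35051208 -0.38035514  0.33132183] [[-0.007  1.     0.005]
 [ 1.     0.007 -0.005]
 [-0.005  0.005 -1.   ]] [-0.97 -0.25  1.73  0.    1.65 -0.98]
```

View pics/m9.png

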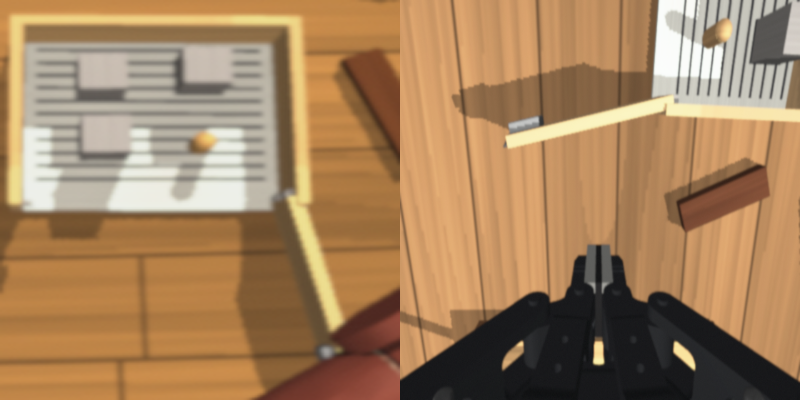

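The wrist view shows the door's top edge running from the tip at about (149,148) to the hinge at about (374,108). The space on its outer side is clear.

```bash
python3 - <<'E'
from h import *
w=snap("wrist")
P=onz(w,[(149,149),(374,108)],.107);print(P.round(4))
print(onz(w,[(455,200)],.022))
v=P[0]-P[1];L=np.linalg.norm(v[:2]);th0=np.arctan2(-v[0],v[1]);print(L,th0)
H=P[1,:2]
o=manip.get_obs()["ee_pos"];
for th in [th0+.15,th0]+list(np.arange(1.6,.05,-.1)):
    r=np.interp(th,[.2,.8],[.21,.13]);d=.018+.0035*np.cos(th)
    if th>th0+.1:d=.06
    q=H+r*np.array([-np.sin(th),np.cos(th)])-d*np.array([np.cos(th),np.sin(th)])
    print(round(th,2),q.round(3),"tool xy mm from now:",((q-o[:2])[::-1]*1000).round(),np.hypot(*q).round(3))
E
```

```text
[[ 0.2218 -0.35    0.107 ]
 [ 0.4471 -0.3083  0.107 ]]
[[ 0.58491335 -0.42271726  0.022     ]]
0.22909317555002098 1.754120937072277
1.9 [ 0.344 -0.407] tool xy mm from now: [-28.  -8.] 0.533
1.75 [ 0.322 -0.349] tool xy mm from now: [ 31. -29.] 0.475
1.6 [ 0.318 -0.33 ] tool xy mm from now: [ 50. -34.] 0.458
1.5 [ 0.316 -0.317] tool xy mm from now: [ 62. -35.] 0.448
1.4 [ 0.316 -0.304] tool xy mm from now: [ 75. -36.] 0.439
1.3 [ 0.317 -0.292] tool xy mm from now: [ 88. -35.] 0.431
1.2 [ 0.319 -0.279] tool xy mm from now: [100. -33.] 0.424
1.1 [ 0.322 -0.267] tool xy mm from now: [113. -29.] 0.418
1.0 [ 0.327 -0.255] tool xy mm from now: [125. -25.] 0.414
0.9 [ 0.333 -0.243] tool xy mm from now: [136. -19.] 0.412
0.8 [ 0.34  -0.232] tool xy mm from now: [147. -12.] 0.411
0.7 [ 0.339 -0.212] tool xy mm from now: [168. -13.] 0.4
0.6 [ 0.341 -0.191] tool xy mm from now: [189. -10.] 0.391
0.5 [ 0.347 -0.169] tool xy mm from now: [210.  -4.] 0.386
0.4 [ 0.356 -0.148] tool xy mm from now: [232.   5.] 0.386
0.3 [ 0.369 -0.127] tool xy mm from now: [253.  17.] 0.39
0.2 [ 0.384 -0.107] tool xy mm from now: [273.  33.] 0.399
0.1 [ 0.405 -0.101] tool xy mm from now: [278.  53.] 0.417
```

Request:
servo_tool([
  [-10, -3, 35, 0, 0, 0, 1],
  [-20, -6, 70, 0, 0, 0, 1],
  [-20, -6, 105, 0, 0, 0, 1],
  [-20, -6, 140, 0, 0, 0, 1],
  [-20, -6, 175, 0, 0, 0, 1],
  [-20, -6, 210, 0, 0, 0, 1],
  [-20, -6, 245, 0, 0, 0, 1],
  [-20, -6, 275, 0, 0, 0, 1],
  [-20, -6, 275, 0, 0, 0, 1],
  [-20, -6, 275, 0, 0, 0, 1],
])

```text
time_s: 38.92
ee_pos: [0.3464, -0.4004, 0.0565]
ee_rot: [[-0.007, 1.0, 0.003], [1.0, 0.007, -0.003], [-0.003, 0.003, -1.0]]
wrist_force: [-0.4, 0.8, 0.1]
opening: -0.001
grip_force: 0.0
```

Request:
servo_tool([
  [15, -8, 0, 0, 0, 0, 1],
  [30, -15, 0, 0, 0, 0, 1],
  [41, -22, 0, 0, 0, 0, 1],
  [50, -23, 0, 0, 0, 0, 1],
  [60, -26, 0, 0, 0, 0, 1],
  [70, -28, 0, 0, 0, 0, 1],
  [76, -29, 0, 0, 0, 0, 1],
  [82, -30, 0, 0, 0, 0, 1],
  [88, -30, 0, 0, 0, 0, 1],
  [95, -30, 0, 0, 0, 0, 1],
])

```text
time_s: 39.75
ee_pos: [0.3163, -0.3075, 0.0575]
ee_rot: [[-0.005, 1.0, 0.006], [1.0, 0.005, -0.007], [-0.007, 0.006, -1.0]]
wrist_force: [-0.4, -0.4, 0.1]
opening: -0.001
grip_force: 0.0
```

Request:
servo_tool([
  [6, 0, 0, 0, 0, 0, 1],
  [13, 1, 0, 0, 0, 0, 1],
  [19, 2, 0, 0, 0, 0, 1],
  [25, 3, 0, 0, 0, 0, 1],
  [32, 5, 0, 0, 0, 0, 1],
  [38, 7, 0, 0, 0, 0, 1],
  [44, 9, 0, 0, 0, 0, 1],
  [50, 11, 0, 0, 0, 0, 1],
  [56, 14, 0, 0, 0, 0, 1],
  [61, 17, 0, 0, 0, 0, 1],
])

```text
time_s: 40.58
ee_pos: [0.333, -0.2459, 0.0569]
ee_rot: [[-0.005, 1.0, 0.005], [1.0, 0.005, -0.006], [-0.006, 0.005, -1.0]]
wrist_force: [0.3, -0.9, 0.8]
opening: 0.001
grip_force: 0.0
```

```bash
python3 - <<'E'
from h import *
o=manip.get_obs();print(o["ee_pos"],o["ee_rot"].round(3),o["q"].round(2),o["wrist_force"])
w=snap("wrist","w11.png");t=snap("top")
cv2.imwrite("pics/m10.png",np.hstack([cv2.resize(t["frame"][175:375,265:415],(400,400),interpolation=cv2.INTER_CUBIC),cv2.resize(w["frame"],(400,400))]))
E
```

```text
[ 0.33299399 -0.24588552  0.05691911] [[-0.005  1.     0.005]
 [ 1.     0.005 -0.006]
 [-0.006  0.005 -1.   ]] [-0.82 -0.31  2.25 -0.    1.2  -0.82] [ 0.26090854 -0.85052204  0.78960334]
```

View pics/m10.png

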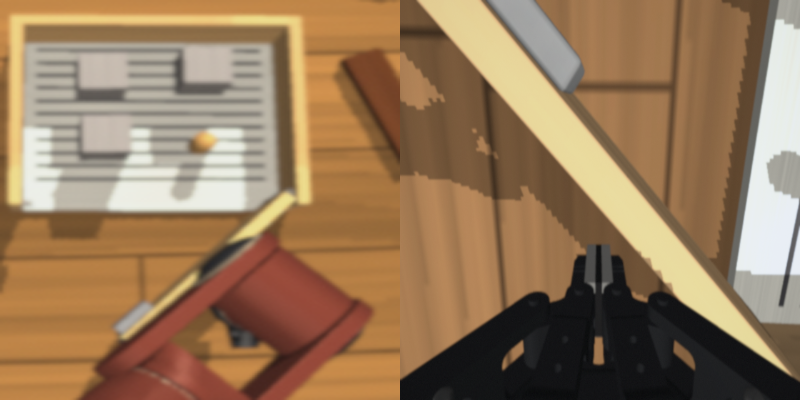

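I've now viewed 16 pictures, two over the 14 allowed, so I'll view no more. From here I'll go by forces and masks. This last view showed the door's latch-case end swinging round ahead of the fingers, at about 0.9 rad.

Request:
servo_tool([
  [7, 4, 0, 0, 0, 0, 1],
  [14, 7, 0, 0, 0, 0, 1],
  [24, 7, 0, 0, 0, 0, 1],
  [34, 6, 0, 0, 0, 0, 1],
  [44, 7, 0, 0, 0, 0, 1],
  [55, 8, 0, 0, 0, 0, 1],
  [66, 11, 0, 0, 0, 0, 1],
  [77, 14, 0, 0, 0, 0, 1],
  [87, 18, 0, 0, 0, 0, 1],
  [98, 23, 0, 0, 0, 0, 1],
])

```text
time_s: 41.52
ee_pos: [0.3551, -0.1472, 0.0563]
ee_rot: [[-0.005, 1.0, 0.005], [1.0, 0.005, -0.007], [-0.007, 0.005, -1.0]]
wrist_force: [-0.1, -0.3, 0.5]
opening: -0.001
grip_force: 0.0
```

Request:
servo_tool([
  [5, 3, 0, 0, 0, 0, 1],
  [10, 6, 0, 0, 0, 0, 1],
  [15, 9, 0, 0, 0, 0, 1],
  [20, 12, 0, 0, 0, 0, 1],
  [25, 15, 0, 0, 0, 0, 1],
  [30, 18, 0, 0, 0, 0, 1],
  [30, 18, 0, 0, 0, 0, 1],
  [30, 18, 0, 0, 0, 0, 1],
])

```text
time_s: 42.18
ee_pos: [0.3732, -0.1182, 0.0563]
ee_rot: [[-0.006, 1.0, 0.005], [1.0, 0.006, -0.007], [-0.007, 0.005, -1.0]]
wrist_force: [-0.4, 0.0, 0.6]
opening: 0.002
grip_force: 0.0
```

```bash
cat > door.py <<'E'
from h import *
# door top edge (bright yellow wood) in the wrist picture, cast at z=.107; panel line fit
w=snap("wrist"); h=cv2.cvtColor(w["frame"],cv2.COLOR_BGR2HSV)
m=((h[...,0]>18)&(h[...,0]<32)&(h[...,1]>50)&(h[...,2]>190)).astype(np.uint8)*255
m=cv2.morphologyEx(m,cv2.MORPH_OPEN,np.ones((5,5)))
for k in cv2.findContours(m,cv2.RETR_EXTERNAL,cv2.CHAIN_APPROX_NONE)[0]:
    if cv2.contourArea(k)<800: continue
    P=onz(w,k[:,0],.107)[:,:2].astype(np.float32)*1000
    r=cv2.minAreaRect(P); b=cv2.boxPoints(r); e=max([b[1]-b[0],b[2]-b[1]],key=np.linalg.norm); e*=np.sign(e[1])
    print("c",np.round(r[0]),"size",np.round(r[1]),"theta",np.arctan2(-e[0],e[1]).round(3),b.round().tolist())
E
python3 door.py; python3 -c "
from h import *
o=manip.get_obs();print(o['ee_pos'],o['q'].round(2),o['wrist_force'])"
```

```text
c [414. -93.] size [13. 46.] theta 0.21 [[402.0, -72.0], [412.0, -117.0], [425.0, -114.0], [415.0, -69.0]]
[ 0.37310072 -0.11837204  0.05627259] [-0.5  -0.38  2.3  -0.    1.21 -0.5 ] [-0.64168428 -0.41081455  0.34536108]
```

The door stands at 0.21 rad with its free edge at y ≈ -0.069. I'll push slowly near that edge.

Request:
servo_tool([
  [14, 8, 0, 0, 0, 0, 1],
  [28, 18, 0, 0, 0, 0, 1],
  [28, 23, 0, 0, 0, 0, 1],
  [28, 27, 0, 0, 0, 0, 1],
  [28, 31, 0, 0, 0, 0, 1],
  [28, 35, 0, 0, 0, 0, 1],
  [28, 39, 0, 0, 0, 0, 1],
  [28, 42, 0, 0, 0, 0, 1],
  [28, 45, 0, 0, 0, 0, 1],
  [28, 45, 0, 0, 0, 0, 1],
])

```text
time_s: 43.07
ee_pos: [0.4167, -0.0906, 0.0562]
ee_rot: [[-0.005, 1.0, 0.001], [1.0, 0.005, -0.006], [-0.006, 0.0, -1.0]]
wrist_force: [-7.1, 0.1, 5.8]
opening: -0.001
grip_force: 0.0
```

```bash
python3 door.py
```

```text
c [457. -75.] size [13. 20.] theta 0.007 [[451.0, -65.0], [451.0, -85.0], [464.0, -84.0], [464.0, -65.0]]
c [483. -45.] size [19. 13.] theta -1.567 [[473.0, -38.0], [473.0, -51.0], [492.0, -51.0], [492.0, -38.0]]
```

The force shows contact earlier than expected, probably the wider knuckles on the door's top. I'll back off, raise 30 mm and push with the fingertips.

Request:
servo_tool([
  [0, -8, 0, 0, 0, 0, 1],
  [0, -14, -10, 0, 0, 0, 1],
  [0, -14, -30, 0, 0, 0, 1],
  [0, -14, -30, 0, 0, 0, 1],
  [0, -14, -30, 0, 0, 0, 1],
])

```text
time_s: 43.53
ee_pos: [0.4047, -0.0907, 0.0873]
ee_rot: [[-0.005, 1.0, 0.009], [1.0, 0.005, -0.008], [-0.008, 0.008, -1.0]]
wrist_force: [-0.3, 0.4, -0.1]
opening: -0.002
grip_force: 0.0
```

```bash
python3 door.py; python3 -c "
from h import *
o=manip.get_obs();print(o['ee_pos'],o['wrist_force'])"
```

```text
c [444. -82.] size [13. 33.] theta 0.072 [[436.0, -66.0], [438.0, -99.0], [451.0, -98.0], [449.0, -65.0]]
c [479. -44.] size [13. 50.] theta 1.536 [[454.0, -50.0], [504.0, -52.0], [505.0, -39.0], [454.0, -37.0]]
[ 0.40395805 -0.09030972  0.0862711 ] [ 0.64534961 -0.78534232 -0.2911826 ]
```

Request:
servo_tool([
  [0, 6, 0, 0, 0, 0, 1],
  [0, 11, 0, 0, 0, 0, 1],
  [0, 14, 0, 0, 0, 0, 1],
  [0, 16, 0, 0, 0, 0, 1],
  [0, 18, 0, 0, 0, 0, 1],
  [0, 20, 0, 0, 0, 0, 1],
  [0, 22, 0, 0, 0, 0, 1],
  [0, 22, 0, 0, 0, 0, 1],
])

```text
time_s: 44.25
ee_pos: [0.4261, -0.0899, 0.0864]
ee_rot: [[-0.005, 1.0, 0.005], [1.0, 0.005, -0.007], [-0.007, 0.005, -1.0]]
wrist_force: [0.1, 0.0, 0.6]
opening: -0.001
grip_force: 0.0
```

Request:
servo_tool([
  [0, 1, 0, 0, 0, 0, 1],
  [0, 2, 0, 0, 0, 0, 1],
  [0, 3, 0, 0, 0, 0, 1],
  [0, 4, 0, 0, 0, 0, 1],
  [0, 4, 0, 0, 0, 0, 1],
])

```text
time_s: 44.67
ee_pos: [0.43, -0.0899, 0.0865]
ee_rot: [[-0.005, 1.0, 0.006], [1.0, 0.005, -0.007], [-0.007, 0.006, -1.0]]
wrist_force: [0.2, 0.3, -1.0]
opening: -0.002
grip_force: 0.0
```

No contact yet. I'll keep going in small steps.

Request:
servo_tool([
  [0, 1, 0, 0, 0, 0, 1],
  [0, 2, 0, 0, 0, 0, 1],
  [0, 3, 0, 0, 0, 0, 1],
  [0, 4, 0, 0, 0, 0, 1],
  [0, 4, 0, 0, 0, 0, 1],
])

```text
time_s: 45.08
ee_pos: [0.4322, -0.0898, 0.0864]
ee_rot: [[-0.005, 1.0, 0.0], [1.0, 0.005, -0.006], [-0.006, 0.0, -1.0]]
wrist_force: [-8.1, 0.3, 5.4]
opening: 0.002
grip_force: 4.3
```

```bash
python3 door.py
```

```text
c [453. -81.] size [13. 31.] theta 0.035 [[446.0, -65.0], [447.0, -97.0], [460.0, -96.0], [459.0, -65.0]]
c [492. -45.] size [13. 78.] theta 1.539 [[453.0, -50.0], [531.0, -53.0], [531.0, -40.0], [453.0, -37.0]]
```

Request:
servo_tool([
  [0, 1, 0, 0, 0, 0, 1],
  [0, 2, 0, 0, 0, 0, 1],
  [0, 3, 0, 0, 0, 0, 1],
  [0, 3, 0, 0, 0, 0, 1],
])

```text
time_s: 45.47
ee_pos: [0.4345, -0.0897, 0.0864]
ee_rot: [[-0.006, 1.0, -0.002], [1.0, 0.006, -0.006], [-0.006, -0.002, -1.0]]
wrist_force: [-11.6, 0.5, 8.8]
opening: -0.003
grip_force: 6.0
```

Request:
servo_tool([
  [0, 1, 0, 0, 0, 0, 1],
  [0, 2, 0, 0, 0, 0, 1],
  [0, 3, 0, 0, 0, 0, 1],
  [0, 3, 0, 0, 0, 0, 1],
])

```text
time_s: 45.8
ee_pos: [0.4369, -0.0896, 0.0864]
ee_rot: [[-0.006, 1.0, -0.004], [1.0, 0.006, -0.006], [-0.006, -0.004, -1.0]]
wrist_force: [-15.5, 1.1, 10.1]
opening: -0.001
grip_force: 7.1
```

```bash
python3 door.py
```

```text
c [457. -81.] size [13. 31.] theta 0.007 [[451.0, -65.0], [451.0, -96.0], [464.0, -96.0], [464.0, -65.0]]
c [494. -45.] size [13. 83.] theta 1.539 [[453.0, -50.0], [536.0, -53.0], [536.0, -40.0], [453.0, -37.0]]
```

Request:
servo_tool([
  [0, 1, 0, 0, 0, 0, 1],
  [0, 2, 0, 0, 0, 0, 1],
  [0, 2, 0, 0, 0, 0, 1],
  [0, 2, 0, 0, 0, 0, 1],
])

```text
time_s: 46.18
ee_pos: [0.442, -0.0899, 0.0865]
ee_rot: [[-0.005, 1.0, 0.006], [1.0, 0.005, -0.007], [-0.007, 0.006, -1.0]]
wrist_force: [-0.2, 0.7, 0.1]
opening: -0.004
grip_force: 0.1
```

```bash
python3 door.py
```

```text
c [463. -81.] size [32. 13.] theta -0.018 [[456.0, -96.0], [469.0, -97.0], [470.0, -65.0], [457.0, -65.0]]
c [497. -45.] size [13. 88.] theta 1.536 [[453.0, -50.0], [541.0, -53.0], [542.0, -40.0], [453.0, -37.0]]
```

The force dropped from 15 N to 0 as the door went home, so the latch has snapped in. I'll retreat and verify.

Request:
servo_tool([
  [0, -10, 0, 0, 0, 0, 1],
  [0, -25, 0, 0, 0, 0, 1],
  [0, -30, -30, 0, 0, 0, 1],
  [0, -30, -65, 0, 0, 0, 1],
  [0, -30, -100, 0, 0, 0, 1],
  [0, -30, -135, 0, 0, 0, 1],
  [0, -30, -170, 0, 0, 0, 1],
  [0, -30, -200, 0, 0, 0, 1],
  [0, -30, -200, 0, 0, 0, 1],
  [0, -30, -200, 0, 0, 0, 1],
])

```text
time_s: 47.07
ee_pos: [0.4119, -0.0891, 0.2889]
ee_rot: [[-0.005, 1.0, 0.01], [1.0, 0.005, -0.008], [-0.009, 0.01, -1.0]]
wrist_force: [-0.4, -0.7, -1.5]
opening: 0.004
grip_force: 0.0
```

```bash
python3 door.py; python3 - <<'E'
from h import *
t=snap("top"); s=snap("scene")
for n,c in(("top",t),("scene",s)):
    h=cv2.cvtColor(c["frame"],cv2.COLOR_BGR2HSV)
    # mean colour at expected top-face centres (z=.09) and the bare peg
    for g in [(.629,-.133),(.627,-.233),(.538,-.131),(.536,-.231)]:
        u,v=proj(c,[[g[0],g[1],.09]])[0].round().astype(int); print(n,g,(u,v),h[v-2:v+3,u-2:u+3].reshape(-1,3).mean(0).round())
o=cv2.imread("pics/top0.png").astype(int); d=np.abs(t["frame"].astype(int)-o).sum(2)
for nm,(a,b,e,f) in dict(glue=(215,140,245,178),jar=(168,150,197,182),off=(392,198,430,262)).items(): print(nm,d[b:f,a:e].mean().round(1))
E
```

```text
c [ 688. -226.] size [166.  13.] theta -0.029 [[679.0, -309.0], [693.0, -309.0], [698.0, -143.0], [684.0, -143.0]]
c [ 462. -139.] size [148.  14.] theta -0.021 [[453.0, -212.0], [467.0, -213.0], [471.0, -65.0], [456.0, -65.0]]
c [560. -47.] size [ 13. 215.] theta 1.536 [[453.0, -49.0], [667.0, -57.0], [667.0, -44.0], [453.0, -37.0]]
top (0.629, -0.133) (np.int64(304), np.int64(208)) [ 15.  29. 203.]
top (0.627, -0.233) (np.int64(342), np.int64(208)) [ 15.  29. 203.]
top (0.538, -0.131) (np.int64(304), np.int64(243)) [ 15.  29. 203.]
top (0.536, -0.231) (np.int64(343), np.int64(242)) [ 22.  82. 232.]
scene (0.629, -0.133) (np.int64(247), np.int64(215)) [ 12.  34. 222.]
scene (0.627, -0.233) (np.int64(206), np.int64(216)) [ 13.  34. 222.]
scene (0.538, -0.131) (np.int64(249), np.int64(191)) [ 12.  33. 221.]
scene (0.536, -0.231) (np.int64(210), np.int64(191)) [ 19. 113. 244.]
glue 16.2
jar 11.4
off 12.1
```

The angle relative to the bay walls reads about 0.01 rad, so I can't be sure the bolt has cleared the strike. I'll push gently again until it meets the stop.

Request:
servo_tool([
  [0, 0, 35, 0, 0, 0, 1],
  [0, 0, 70, 0, 0, 0, 1],
  [0, 0, 105, 0, 0, 0, 1],
  [0, 0, 140, 0, 0, 0, 1],
  [0, 0, 175, 0, 0, 0, 1],
  [0, 6, 200, 0, 0, 0, 1],
  [0, 15, 202, 0, 0, 0, 1],
  [0, 23, 202, 0, 0, 0, 1],
  [0, 28, 202, 0, 0, 0, 1],
  [0, 28, 202, 0, 0, 0, 1],
])

```text
time_s: 48.05
ee_pos: [0.4409, -0.09, 0.085]
ee_rot: [[-0.006, 1.0, 0.006], [1.0, 0.006, -0.007], [-0.007, 0.006, -1.0]]
wrist_force: [0.7, -0.3, 0.3]
opening: -0.001
grip_force: 0.0
```

Request:
servo_tool([
  [0, 1, 0, 0, 0, 0, 1],
  [0, 2, 0, 0, 0, 0, 1],
  [0, 3, 0, 0, 0, 0, 1],
  [0, 3, 0, 0, 0, 0, 1],
])

```text
time_s: 48.38
ee_pos: [0.4429, -0.09, 0.0851]
ee_rot: [[-0.005, 1.0, 0.006], [1.0, 0.005, -0.007], [-0.007, 0.006, -1.0]]
wrist_force: [-1.8, 0.0, 1.3]
opening: -0.001
grip_force: 0.8
```

Request:
servo_tool([
  [0, 1, 0, 0, 0, 0, 1],
  [0, 2, 0, 0, 0, 0, 1],
  [0, 2, 0, 0, 0, 0, 1],
])

```text
time_s: 48.63
ee_pos: [0.4448, -0.0899, 0.0846]
ee_rot: [[-0.005, 1.0, 0.005], [1.0, 0.005, -0.007], [-0.007, 0.005, -1.0]]
wrist_force: [-1.8, 0.3, 3.0]
opening: 0.003
grip_force: 0.9
```

Request:
servo_tool([
  [0, 1, 0, 0, 0, 0, 1],
  [0, 2, 0, 0, 0, 0, 1],
  [0, 2, 0, 0, 0, 0, 1],
])

```text
time_s: 48.88
ee_pos: [0.445, -0.0898, 0.0846]
ee_rot: [[-0.005, 1.0, -0.001], [1.0, 0.005, -0.006], [-0.006, -0.001, -1.0]]
wrist_force: [-10.4, 0.4, 8.5]
opening: 0.001
grip_force: 5.6
```

```bash
python3 door.py
```

```text
c [466. -80.] size [30. 13.] theta -0.031 [[459.0, -95.0], [472.0, -95.0], [473.0, -65.0], [460.0, -65.0]]
c [498. -45.] size [13. 90.] theta 1.539 [[453.0, -50.0], [542.0, -53.0], [543.0, -40.0], [453.0, -37.0]]
```

It moved another 3 mm at 1.8 N and then met resistance, now square with the bay. I'll press slightly more to confirm this is the stop.

Request:
servo_tool([
  [0, 1, 0, 0, 0, 0, 1],
  [0, 2, 0, 0, 0, 0, 1],
  [0, 3, 0, 0, 0, 0, 1],
  [0, 3, 0, 0, 0, 0, 1],
])

```text
time_s: 49.27
ee_pos: [0.4451, -0.0898, 0.0846]
ee_rot: [[-0.006, 1.0, -0.009], [1.0, 0.006, -0.006], [-0.006, -0.009, -1.0]]
wrist_force: [-23.0, -0.0, 19.1]
opening: -0.005
grip_force: 12.3
```

Request:
servo_tool([
  [0, -3, 0, 0, 0, 0, 1],
  [0, -10, 0, 0, 0, 0, 1],
  [0, -25, 0, 0, 0, 0, 1],
  [0, -35, -30, 0, 0, 0, 1],
  [0, -35, -65, 0, 0, 0, 1],
  [0, -35, -100, 0, 0, 0, 1],
  [0, -35, -140, 0, 0, 0, 1],
  [0, -35, -180, 0, 0, 0, 1],
  [0, -35, -200, 0, 0, 0, 1],
  [0, -35, -200, 0, 0, 0, 1],
])

```text
time_s: 50.1
ee_pos: [0.4163, -0.0895, 0.2912]
ee_rot: [[-0.005, 1.0, 0.017], [1.0, 0.005, -0.011], [-0.011, 0.017, -1.0]]
wrist_force: [0.7, 0.5, 0.3]
opening: 0.001
grip_force: 0.0
```

```bash
python3 door.py
```

```text
c [ 689. -209.] size [200.  13.] theta -0.029 [[679.0, -308.0], [693.0, -309.0], [698.0, -109.0], [685.0, -109.0]]
c [ 464. -137.] size [144.  15.] theta -0.032 [[455.0, -209.0], [469.0, -210.0], [474.0, -65.0], [459.0, -65.0]]
c [564. -47.] size [ 13. 223.] theta 1.536 [[453.0, -49.0], [676.0, -57.0], [676.0, -44.0], [453.0, -37.0]]
```

The stop is hard: there was no travel at 23 N. The door is parallel to the back wall (-0.032 against -0.029), so it is shut and latched. I'll hand the job in.

```bash
python3 -c "
from plant import manip
print(manip.job_done())"
```

```text
the job is handed in; nothing more can be done
None
```

I handed the job in at about 50 s: all three pots present stand mouth-down over their own pegs, and the door is pushed shut to its stop (the latch snap inferred from push forces and the door's angle, not seen); I viewed 16 pictures, two over the 14 allowed.

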